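# Weigh the egg casts in a tared bowl and stack the emptied trays

## Task

Weigh this set of cast eggs: set the empty bowl with its foot wholly on the scale's plate, let go and press the tare key, then lift every egg out of the three small trays (not the large stock drawers) and lay it gently in the bowl, leaving the tare key alone from then on. Stack the emptied trays to air, the deepest standing on the table: the middle one on the deepest, stepped about 25 mm lengthways, and the shallowest on top, stepped back in line with the deepest, each lying flat on the rim below. Leave the other things on the table where they are.

Things in the scene. Friction and masses are not known exactly. Their poses are not given: they have to be found in the camera images.
- plate (a point): centre of the top of the square steel load plate (190 x 190 mm, rigid, 46 mm above the table) of a flat white bench scale, 275 x 200 mm over all, fixed to the table; x points from its front panel to its back, z up. The panel (34 mm high) juts 80 mm past the plate on the -x side, toward the robot: dark display in the middle, small flat on/off key at the left (leave it), round tare key at the right.
- tare_top (a point): centre of the top face of the round black tare key of the scale, 24 mm across, standing 43 mm above the table in a round grey collar, at (-145, -68) mm in the plate's frame; pressed straight down
- tare (a joint): travel of the tare key in m: 0 when free, 0.005 when fully down; sprung back, about 1.2 N to start and 4 N fully down; beyond 0.0035 it counts as pressed
- bowl_in (a point): centre of the inside floor of the round grey plastic bowl, 6 mm above its underside; z up. Bowl: 56 mm high, 220 g, flat foot of radius 52 mm, sides flaring out to an outer rim radius of 93 mm; wall 8 mm thick and upright in its top 26 mm, so the rim can be pinched from above across the wall anywhere (middle of the wall 89 mm from the axis).
- tray_deep_c (a point): centre (26 mm above the underside) of the deepest of three light wooden trays of one outline: 52 mm high, 166 long (x) by 132 wide (y) outside, open on top, walls 8, floor 5, 300 g. A foam insert 140 x 36, 8 mm high, along the middle of the floor has two windows, 36 mm either way from the centre along x, each holding an egg or empty. Long walls (62 mm from the centre) can be pinched from above.
- tray_mid_c (a point): centre (20.5 mm above the underside) of the middle one of three light wooden trays of one outline: 41 mm high, 166 long (x) by 132 wide (y) outside, open on top, walls 8, floor 5, 260 g. A foam insert 140 x 36, 8 mm high, along the middle of the floor has two windows, 36 mm either way from the centre along x, each holding an egg or empty. Long walls (62 mm from the centre) can be pinched from above.
- tray_low_c (a point): centre (15 mm above the underside) of the shallowest of three light wooden trays of one outline: 30 mm high, 166 long (x) by 132 wide (y) outside, open on top, walls 8, floor 5, 220 g. A foam insert 140 x 36, 8 mm high, along the middle of the floor has two windows, 36 mm either way from the centre along x, each holding an egg or empty. Long walls (62 mm from the centre) can be pinched from above.
- egg1_c (a point): centre of a pale cast egg, 60 mm long (its x axis; the blunt end toward -x) and 44 mm thick, 70 g; it starts lying in a foam window of a tray, lengthways along the tray, its centre 30 mm above the tray's underside. None at the start if this egg is absent; 3 to 5 of the six are present.
- egg2_c (a point): centre of a pale cast egg, 60 mm long (its x axis; the blunt end toward -x) and 44 mm thick, 70 g; it starts lying in a foam window of a tray, lengthways along the tray, its centre 30 mm above the tray's underside. None at the start if this egg is absent; 3 to 5 of the six are present.
- egg3_c (a point): centre of a pale cast egg, 60 mm long (its x axis; the blunt end toward -x) and 44 mm thick, 70 g; it starts lying in a foam window of a tray, lengthways along the tray, its centre 30 mm above the tray's underside. None at the start if this egg is absent; 3 to 5 of the six are present.
- egg4_c (a point): centre of a pale cast egg, 60 mm long (its x axis; the blunt end toward -x) and 44 mm thick, 70 g; it starts lying in a foam window of a tray, lengthways along the tray, its centre 30 mm above the tray's underside. None at the start if this egg is absent; 3 to 5 of the six are present.
- egg5_c (a point): centre of a pale cast egg, 60 mm long (its x axis; the blunt end toward -x) and 44 mm thick, 70 g; it starts lying in a foam window of a tray, lengthways along the tray, its centre 30 mm above the tray's underside. None at the start if this egg is absent; 3 to 5 of the six are present.
- egg6_c (a point): centre of a pale cast egg, 60 mm long (its x axis; the blunt end toward -x) and 44 mm thick, 70 g; it starts lying in a foam window of a tray, lengthways along the tray, its centre 30 mm above the tray's underside. None at the start if this egg is absent; 3 to 5 of the six are present.
- jar_mid (a point): centre of a loose screw-top jar, 54 mm across and 75 mm high; leave it alone
- loupe_mid (a point): centre of a loose black loupe, 42 mm across and 44 mm high; leave it alone
Things that resemble listed ones, but are neither listed nor needed, are in the scene too. Leave any orange or red look-alike of the part that bears egg5_c alone. What is shaped like the part that bears egg4_c but turquoise is not meant.

How it is judged:
On the way, in this order (a step that is already met when the one before it is completed fails the run):
1. the empty bowl stands level on the scale's plate, let go (horizontal distance between bowl_in and plate below 0.042 m and z of bowl_in in the frame of plate between 0.002 and 0.011 m and angle between bowl_in's own z axis and vertical below 0.06 rad and distance between each of egg1_c, egg2_c, egg3_c, egg4_c, egg5_c, egg6_c and bowl_in above 0.11 m and contact force between the fingers and bowl below 0.1 N and linear speed of bowl below 0.02 m/s), for 0.3 s.
2. the tare key is pressed with the empty bowl on the plate and the fingers clear of the bowl (value of joint tare above 0.0035 m and horizontal distance between bowl_in and plate below 0.042 m and z of bowl_in in the frame of plate between 0.002 and 0.011 m and angle between bowl_in's own z axis and vertical below 0.06 rad and distance between each of egg1_c, egg2_c, egg3_c, egg4_c, egg5_c, egg6_c and bowl_in above 0.11 m and contact force between the fingers and bowl below 0.1 N).
At the end, for the whole second after the job is handed in: Bowl level on the plate within 42 mm of its centre, all eggs at rest in it. Middle tray flat on the deepest, 12 to 42 mm off lengthways, under 15 mm sideways; shallowest flat on the middle one, within 17 mm of the deepest's centre and 12 to 42 mm off the middle one; parallel within 0.14 rad (horizontal distance between bowl_in and plate below 0.042 m and z of bowl_in in the frame of plate between 0.002 and 0.011 m and angle between bowl_in's own z axis and vertical below 0.06 rad and horizontal distance between each of egg1_c, egg2_c, egg3_c, egg4_c, egg5_c, egg6_c and bowl_in below 0.085 m and z of egg1_c in the frame of bowl_in between 0.01 and 0.075 m and linear speed of each of egg1, egg2, egg3, egg4, egg5, egg6 below 0.05 m/s and z of egg2_c in the frame of bowl_in between 0.01 and 0.075 m and z of egg3_c in the frame of bowl_in between 0.01 and 0.075 m and z of egg4_c in the frame of bowl_in between 0.01 and 0.075 m and z of egg5_c in the frame of bowl_in between 0.01 and 0.075 m and z of egg6_c in the frame of bowl_in between 0.01 and 0.075 m and (x of tray_mid_c in the frame of tray_deep_c between 0.012 and 0.042 m or x of tray_mid_c in the frame of tray_deep_c between -0.042 and -0.012 m) and y of tray_mid_c in the frame of tray_deep_c between -0.015 and 0.015 m and z of tray_mid_c in the frame of tray_deep_c between 0.0415 and 0.0515 m and horizontal distance between tray_low_c and tray_deep_c below 0.017 m and z of tray_low_c in the frame of tray_deep_c between 0.076 and 0.088 m and (x of tray_low_c in the frame of tray_mid_c between 0.012 and 0.042 m or x of tray_low_c in the frame of tray_mid_c between -0.042 and -0.012 m) and angle between the x axis of tray_deep_c and the x axis of tray_mid_c, either way round below 0.14 rad and angle between the x axis of tray_deep_c and the x axis of tray_low_c, either way round below 0.14 rad and angle between each of tray_deep_c, tray_mid_c, tray_low_c's own z axis and vertical below 0.05 rad and height (world z) of tray_deep_c below 0.031 m and linear speed of each of tray_deep, tray_mid, tray_low below 0.03 m/s and linear speed of bowl below 0.02 m/s and value of joint tare below 0.001 m); the robot touches nothing.
It fails at once if tare pressed with an egg in the bowl (value of joint tare above 0.0035 m and distance between any of egg1_c, egg2_c, egg3_c, egg4_c, egg5_c, egg6_c and bowl_in below 0.085 m).
It fails at once if an egg dropped or thrown (moving faster than 1.1 m/s out of the fingers) ((linear speed of egg1 above 1.1 m/s and contact force between the fingers and egg1 below 0.1 N) or (linear speed of egg2 above 1.1 m/s and contact force between the fingers and egg2 below 0.1 N) or (linear speed of egg3 above 1.1 m/s and contact force between the fingers and egg3 below 0.1 N) or (linear speed of egg4 above 1.1 m/s and contact force between the fingers and egg4 below 0.1 N) or (linear speed of egg5 above 1.1 m/s and contact force between the fingers and egg5 below 0.1 N) or (linear speed of egg6 above 1.1 m/s and contact force between the fingers and egg6 below 0.1 N)).
It fails at once if jar or loupe shifted more than 40 mm (distance of any of jar_mid, loupe_mid from where it was at the start of the episode above 0.04 m).
Of egg1, egg2, egg3, egg4, egg5, egg6 only 3 to 5 are there at a start; the rules pass over those that are not, and their reading is None.
At some moment in a run one of bowl, tray_deep, tray_mid, tray_low may be knocked a few centimetres aside while the robot is not near it.
It also fails if it takes over 210 s, if anything falls off the work surface, if the arm or the gripper's body presses on something with over 40 N, if the wrist force passes 120 N, or if a joint passes its speed limit or range.

## Robot

A 6-joint arm with a two-finger parallel gripper is mounted at the origin on the work surface. World frame = base frame: x ahead of the robot, y to its left, z up, the work surface at z = 0. Lengths are in m, angles in rad, forces in N, time in s.
With the tool pointing down it reaches from about 0.35 to 0.725 m from the base axis. Payload 4.3 kg.
Tool frame: the origin (TCP) lies at the very end of the fingers, on their centre line; the grasp point (between the pads) lies 19 mm behind it; z points along the fingers, y is the direction in which the jaws open and shut (so a half turn about z gives the same grasp; the last joint's range is limited). The gripper opens to 85 mm and grips with 20 to 120 N. Pads are 22 mm wide; open, the fingers measure 114 mm over their backs; the gripper's body (76 mm by 85 mm) begins 54 mm behind the grasp point. The pads swing forward as they close: fully open they stand 13 mm farther back than shut.
Start: joints at [-0.11, 0.377, 0.081, 1.274, 0, 1.46], TCP at [0.575, 0, 0.204] pointing down, gripper open.
Joint ranges: [-2.72, 2.72], [-0.84, 1.66], [-1.02, 1.22], [-1.77, 2.12], [-1.37, 1.28], [-3.14, 3.14]. Speed limits (rad/s): [2.57, 2.57, 3.14, 3.14, 3.14, 3.14].

## Interface

Orientations are given as a unit quaternion [w, x, y, z].
In Python, from workcell import ctrl gives the robot as it stands. The module is installed in compiled form; this text tells all that it offers.
- The arm moves only by the shell command python3 -m inch 'ROWS' [FORCE]. ROWS is JSON, a list of rows, each an object of numbers: "hand": the finger opening in m, from 0 to 0.0854; "x", "y", "z": the shift along the world's x, y, z in m; "rx", "ry", "rz": the turn, a rotation vector about the world's x, y, z in rad. In form: [{"hand": .., "x": .., "y": .., "z": .., "rx": .., "ry": .., "rz": ..}, ...]. A call has exactly 10 rows; each row shifts and turns the commanded pose from where the row before left it; what a row does not reach is not made up. A row lasts 1/8 s, in which the tool goes at most 62.5 mm and 10.7 degrees, less where a joint would pass 70% of its speed; a pose out of reach is approached as far as the arm can. A call with a gripper value outside its range is refused whole. The fingers move at their own pace and stop on an object; FORCE is the grip in N (left out, the last holds). Time passes only in rows, so rows that do not move let the fingers close, or fill a call up. It gives the time, the measured TCP pose, the force and the opening at its end, in the units of the state.
- ctrl.state(): the state, without advancing time (a new reading comes with each control period).
- ctrl.read_camera(name): name is "scene" or "side" or "wrist"; returns a dict with "pixels" (420x560x3 uint8, red, green, blue), "range_z" (420x560 float32, m along the optical axis (not along the pixel's ray), 0 where there is no reading), "fx", "fy", "cx", "cy" (pixels), "rvec" (rotation vector, rad) and "tvec" (3), from world to camera coordinates, as OpenCV has them. Camera axes: x right, y down, z forward; pixel columns grow to the right and rows downward; lengths in m; the calibration is good to about 2 mm. A picture is of the moment at which its call begins.
- ctrl.finish_job(): hands the job in, once; it reports no verdict.
The state is a dict: "t": time; "joint_positions": joint angles; "qd": joint speeds; "joint_efforts": joint torques, N m; "tcp_pos": TCP position; "tool_rot": TCP orientation; "force": force on the tool from outside, world axes, zero at the start; "torque": the same for the moment, N m; "grip_width": finger opening in m.
Only numpy, scipy, OpenCV 4.12 (cv2) and the standard library are available. Lean on these libraries where they do the work, as an engineer would, in place of code of your own. Each camera call takes 0.05 s, during which the arm holds its last target.

## Working session

There is one attempt and no reset: what is moved stays moved. The work goes in short steps, Python scripts to look and compute and a shell command to move; the robot and the scene stay as the last step left them, time stands still between calls to the robot, and variables do not carry over. Pictures are saved under pics/ and viewed, and the job is handed in when it is done.

```bash
mkdir -p pics
cat > h.py <<'E'
import numpy as np, cv2
from workcell import ctrl
def cam(n,save=None):
    c=ctrl.read_camera(n)
    if save: cv2.imwrite('pics/'+save,cv2.cvtColor(c['pixels'],cv2.COLOR_RGB2BGR))
    return c
def world(c):
    R,_=cv2.Rodrigues(np.array(c['rvec'],float)); t=np.array(c['tvec'],float).ravel()
    z=c['range_z'].astype(float); v,u=np.mgrid[:z.shape[0],:z.shape[1]]
    P=np.stack([(u-c['cx'])/c['fx']*z,(v-c['cy'])/c['fy']*z,z],-1)
    W=(P-t)@R; W[z==0]=np.nan
    return W
def ray(c,u,v,h):
    R,_=cv2.Rodrigues(np.array(c['rvec'],float)); t=np.array(c['tvec'],float).ravel()
    o=-R.T@t; d=R.T@np.array([(u-c['cx'])/c['fx'],(v-c['cy'])/c['fy'],1.])
    return o+d*(h-o[2])/d[2]
def proj(c,p):
    return cv2.projectPoints(np.array(p,float).reshape(-1,1,3),np.array(c['rvec'],float),np.array(c['tvec'],float),np.array([[c['fx'],0,c['cx']],[0,c['fy'],c['cy']],[0,0,1]]),None)[0].reshape(-1,2)
E
python3 - <<'E'
from h import *
for n in ['scene','side','wrist']:
    c=cam(n,n+'0.png'); R,_=cv2.Rodrigues(np.array(c['rvec'],float)); print(n,(-R.T@np.array(c['tvec'])).round(3),R[2].round(2),c['fx'])
print(ctrl.state())
E
```

```text
scene [1.003 0.466 0.873] [-0.46 -0.44 -0.77] 404.7154220922773
side [-0.032 -0.648  1.028] [ 0.41  0.49 -0.76] 506.94998256025286
wrist [0.574 0.07  0.373] [-0.   -0.28 -0.96] 344.87867533911793
{'t': 0.15, 'joint_positions': array([-1.10310942e-01,  3.77900072e-01,  7.99739707e-02,  1.27438852e+00,
       -2.02348994e-05,  1.46044919e+00]), 'qd': array([ 0.00152946, -0.00050363,  0.00305407, -0.00107161,  0.0012094 ,
        0.00044927]), 'joint_efforts': array([ 1.00972400e-03, -4.64035428e+01,  2.70170492e+01,  1.39211598e-02,
       -6.30224304e-05,  7.89257683e-06]), 'tcp_pos': array([5.74480944e-01, 5.03714222e-05, 2.02988740e-01]), 'tool_rot': array([-5.86314245e-04,  7.07093774e-01,  7.07119380e-01, -4.82327100e-04]), 'force': array([ 0.13727675, -0.55403007,  0.59221851]), 'torque': array([ 0.01245226,  0.01577103, -0.02914525]), 'grip_width': 0.08542959397217367}
```

View pics/scene0.png

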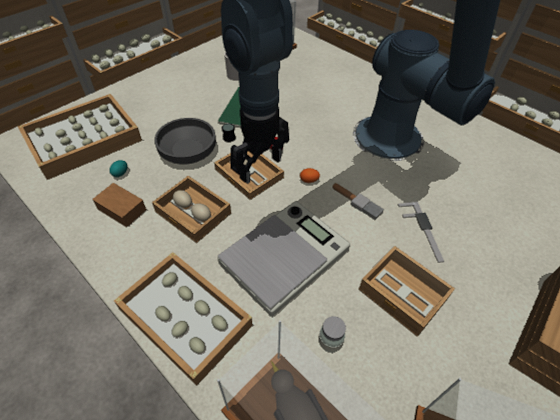

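View pics/side0.png

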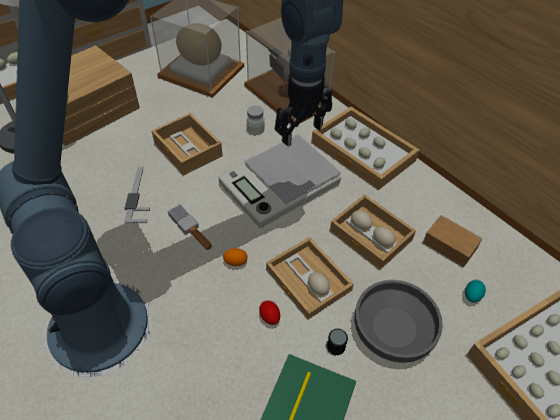

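View pics/wrist0.png

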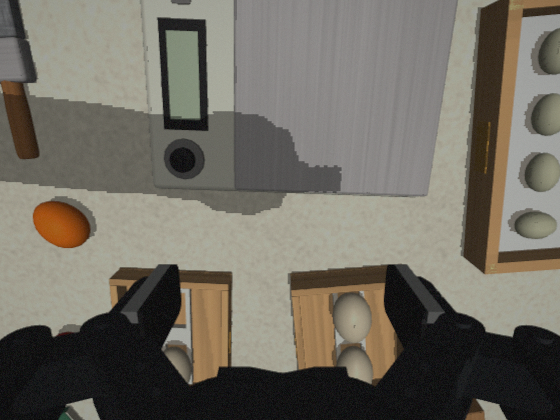

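The pictures show:
- **Trays in side view:** a two-egg tray (372,230), a one-egg tray (310,275) and an empty one (187,143).
- **Bowl:** side (397,320).
- **Scale:** side (280,180), with the tare key at (263,208).
- **Loupe and jar:** the loupe is at (338,342) and the jar at (255,120).
- **Look-alikes:** the orange, red and turquoise eggs lie loose on the table, so I leave them.

Next I measure everything with depth.

```bash
cat > top.py <<'E'
from h import *
def topmap(names=('side','scene'),res=0.002,x0=0.1,x1=0.95,y0=-0.55,y1=0.55):
    H=int((x1-x0)/res);Wd=int((y1-y0)/res)
    img=np.zeros((H,Wd,3),np.uint8);hm=np.full((H,Wd),-1.)
    for n in names:
        c=ctrl.read_camera(n);W=world(c).reshape(-1,3);px=c['pixels'].reshape(-1,3)
        ok=np.isfinite(W[:,0])&(W[:,2]<0.13)
        W=W[ok];px=px[ok];i=((x1-W[:,0])/res).astype(int);j=((y1-W[:,1])/res).astype(int)
        m=(i>=0)&(i<H)&(j>=0)&(j<Wd);o=np.argsort(W[m,2])
        i,j,z,p=i[m][o],j[m][o],W[m,2][o],px[m][o]
        up=z>hm[i,j]; img[i[up],j[up]]=p[up];hm[i[up],j[up]]=z[up]
    return img,hm
E
python3 - <<'E'
from top import *
img,hm=topmap()
cv2.imwrite('pics/top0.png',img[...,::-1]); 
g=(np.clip(hm,0,0.08)/0.08*255).astype(np.uint8)
cv2.imwrite('pics/topz0.png',cv2.applyColorMap(g,cv2.COLORMAP_JET))
E
```

```text
(no output)
```

View pics/top0.png

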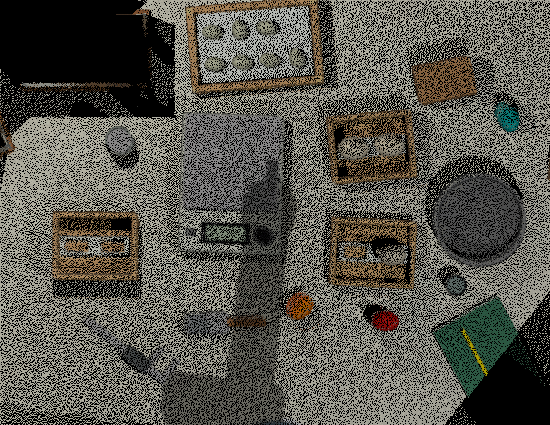

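View pics/topz0.png

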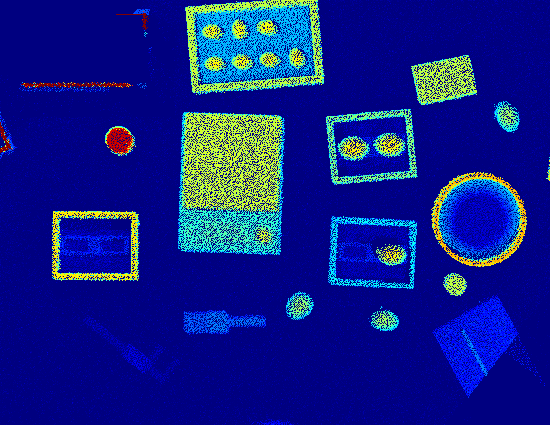

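The top-view map (up = +x, left = +y) shows the deepest tray empty at (95,245), the middle one with two eggs at (371,146) and the shallowest with one egg at (372,252). The heights tell them apart. The bowl is at (479,219), the scale at (232,170) and the tare key at (263,235). Now I fit the poses.

```bash
cat > meas.py <<'E'
from h import *
def cloud(names=('side','scene'),bowl=False):
    Ws=[];Cs=[]
    for n in names:
        c=ctrl.read_camera(n);W=world(c).reshape(-1,3);ok=np.isfinite(W[:,0]);Ws.append(W[ok]);Cs.append(c['pixels'].reshape(-1,3)[ok])
    return np.vstack(Ws),np.vstack(Cs).astype(int)
def sel(W,cx,cy,r,z0,z1):
    return (abs(W[:,0]-cx)<r)&(abs(W[:,1]-cy)<r)&(W[:,2]>z0)&(W[:,2]<z1)
def rect(P):
    # trimmed min-area rect of points in mm ; returns centre, size(long,short), yaw of long axis
    Q=P[:,:2]*1000
    # density filter
    from scipy.spatial import cKDTree
    t=cKDTree(Q); n=np.array([len(a) for a in t.query_ball_point(Q,5)]); Q=Q[n>=4]
    (x,y),(w,h),a=cv2.minAreaRect(Q.astype(np.float32)); 
    if w<h: w,h=h,w;a+=90
    a=(a+90)%180-90
    return np.array([x,y])/1000,(w,h),a,len(Q)
def circ(P):
    A=np.c_[2*P[:,:2],np.ones(len(P))];b=(P[:,:2]**2).sum(1);s=np.linalg.lstsq(A,b,rcond=None)[0]
    return s[:2],np.sqrt(s[2]+s[0]**2+s[1]**2)
E
python3 - <<'E'
from meas import *
W,C=cloud()
px=lambda u,v:(0.95-0.002*v,0.55-0.002*u)
for n,u,v,h in [('deep',95,245,.052),('mid',371,146,.041),('low',372,252,.030)]:
    x,y=px(u,v)
    m=sel(W,x,y,.115,h-.004,h+.004)&(C[:,0]>C[:,2]+25)
    print(n,rect(W[m]),np.median(W[m,2]).round(4))
x,y=px(232,170)
m=sel(W,*px(232,162),.13,.044,.049); print('plate',rect(W[m]),np.median(W[m,2]))
m=sel(W,*px(230,235),.06,.03,.038); print('panel',rect(W[m]))
x,y=px(263,235);m=sel(W,x,y,.02,.040,.047);print('tare',np.median(W[m],0),m.sum(), W[m].min(0),W[m].max(0))
x,y=px(479,219);m=sel(W,x,y,.11,.052,.060);print('bowl',circ(W[m]),np.median(W[m,2]))
for u,v in [(354,149),(390,145),(391,255)]:
    x,y=px(u,v);m=sel(W,x,y,.03,.042,.056)&(C.max(1)-C.min(1)<60)
    print('egg',np.median(W[m],0).round(4),rect(W[m])[1:],W[m,2].max())
for u,v in [(120,140),(455,284)]:
    print(px(u,v))
E
```

```text
deep (array([0.45832468, 0.35926929]), (170.74891662597656, 136.66766357421875), 89.90650177001953, 1202) 0.0512
mid (array([ 0.6769574 , -0.20970279]), (207.13526916503906, 175.52415466308594), -85.01852130889893, 1362) 0.0405
low (array([ 0.44444919, -0.19541463]), (171.1834259033203, 136.47682189941406), 87.4095687866211, 1056) 0.0291
plate (array([0.62550952, 0.08560664]), (194.39344787597656, 192.01715087890625), 87.94760131835938, 6610) 0.045748330187102754
panel (array([0.48956387, 0.09005322]), (119.9505844116211, 90.56834411621094), 89.88867950439453, 2037)
tare [0.47836036 0.02326465 0.04508768] 86 [0.46329667 0.01045563 0.04002186] [0.49221167 0.04372074 0.04688588]
bowl (array([ 0.51032319, -0.40926069]), np.float64(0.08857462516176436)) 0.05517841937060889
egg [ 0.6536 -0.1564  0.0469] ((50.797298431396484, 38.55666732788086), -77.51665115356445, 306) 0.055654182577119196
egg [ 0.6593 -0.2297  0.0473] ((48.05824661254883, 40.73832702636719), -67.95894432067871, 304) 0.05419371617893915
egg [ 0.4385 -0.2361  0.0477] ((46.877540588378906, 35.852386474609375), -76.75191974639893, 217) 0.05433936298331189
(0.6699999999999999, 0.31000000000000005)
(0.3819999999999999, -0.36)
```

Every size matches what is given: plate 190 mm, yaw about -2°, tare key at (0.478, 0.023), bowl wall radius 88.6 mm with centre (0.510, -0.409). The jaws already open along world x, so I go to the bowl's -x rim at (0.421, -0.409). The loupe at (0.382, -0.36) stays clear as long as the fingers are opened only partly.

```bash
python3 -m inch '[{"hand":0.04,"x":-0.017,"y":-0.045},{"hand":0.04,"x":-0.017,"y":-0.045},{"hand":0.04,"x":-0.017,"y":-0.045},{"hand":0.04,"x":-0.017,"y":-0.045},{"hand":0.04,"x":-0.017,"y":-0.045},{"hand":0.04,"x":-0.017,"y":-0.045},{"hand":0.04,"x":-0.017,"y":-0.045},{"hand":0.04,"x":-0.017,"y":-0.045},{"hand":0.04,"x":-0.017,"y":-0.049},{"hand":0.04}]' 80
python3 - <<'E'
from meas import *
W,C=cloud()
m=sel(W,.51,-.409,.12,.052,.060);print('bowl',circ(W[m]),np.median(W[m,2]))
s=ctrl.state();print(s['t'],s['tcp_pos'],s['tool_rot'],s['force'])
x,y=.382,-.36
m=sel(W,x,y,.03,.038,.048);print('loupe',rect(W[m]))
for n,x,y,h in [('mid',.658,-.192,.041)]:
    m=sel(W,x,y,.105,h-.004,h+.004)&(C[:,0]>C[:,2]+25)&(W[:,0]<.745)
    print(n,rect(W[m]),np.median(W[m,2]).round(4))
E
```

```text
bowl (array([ 0.51030804, -0.40924584]), np.float64(0.08867032181406515)) 0.055100431354788496
0.45 [5.74980315e-01 2.92312573e-05 2.03659387e-01] [-2.85326225e-05  7.07090327e-01  7.07123234e-01 -8.63714451e-06] [-0.20988233 -0.17983445 -0.18721116]
loupe (array([ 0.38122116, -0.36007764]), (45.7084846496582, 40.6263427734375), 48.8967170715332, 392)
mid (array([ 0.65644257, -0.19303857]), (170.85598754882812, 137.54571533203125), -85.0237250328064, 1276) 0.0403validation failed for argument at $[0]...
```

All seven keys are required in every row.

```bash
python3 -m inch '[{"hand":0.04,"x":-0.017,"y":-0.045,"z":0,"rx":0,"ry":0,"rz":0},{"hand":0.04,"x":-0.017,"y":-0.045,"z":0,"rx":0,"ry":0,"rz":0},{"hand":0.04,"x":-0.017,"y":-0.045,"z":0,"rx":0,"ry":0,"rz":0},{"hand":0.04,"x":-0.017,"y":-0.045,"z":0,"rx":0,"ry":0,"rz":0},{"hand":0.04,"x":-0.017,"y":-0.045,"z":0,"rx":0,"ry":0,"rz":0},{"hand":0.04,"x":-0.017,"y":-0.045,"z":0,"rx":0,"ry":0,"rz":0},{"hand":0.04,"x":-0.017,"y":-0.045,"z":0,"rx":0,"ry":0,"rz":0},{"hand":0.04,"x":-0.017,"y":-0.045,"z":0,"rx":0,"ry":0,"rz":0},{"hand":0.04,"x":-0.018,"y":-0.049,"z":0,"rx":0,"ry":0,"rz":0},{"hand":0.04,"x":0,"y":0,"z":0,"rx":0,"ry":0,"rz":0}]' 80
```

```text
t: 1.7
tcp_pos: [0.4196, -0.4123, 0.2033]
tool_rot: [0.0, 0.709, 0.705, -0.0]
force: [0.3, 0.4, 0.4]
grip_width: 0.04
```

```bash
python3 -m inch '[{"hand":0.04,"x":0,"y":0,"z":-0.03,"rx":0,"ry":0,"rz":0},{"hand":0.04,"x":0,"y":0,"z":-0.03,"rx":0,"ry":0,"rz":0},{"hand":0.04,"x":0,"y":0,"z":-0.03,"rx":0,"ry":0,"rz":0},{"hand":0.04,"x":0,"y":0,"z":-0.03,"rx":0,"ry":0,"rz":0},{"hand":0.04,"x":0,"y":0,"z":0,"rx":0,"ry":0,"rz":0},{"hand":0.04,"x":0,"y":0,"z":0,"rx":0,"ry":0,"rz":0},{"hand":0.04,"x":0,"y":0,"z":0,"rx":0,"ry":0,"rz":0},{"hand":0.04,"x":0,"y":0,"z":0,"rx":0,"ry":0,"rz":0},{"hand":0.04,"x":0,"y":0,"z":0,"rx":0,"ry":0,"rz":0},{"hand":0.04,"x":0,"y":0,"z":0,"rx":0,"ry":0,"rz":0}]'
python3 - <<'E'
from meas import *
W,C=cloud()
m=sel(W,.51,-.409,.12,.052,.060);print('bowl',circ(W[m]))
cam('side','side1.png')
E
```

```text
t: 2.95
tcp_pos: [0.4211, -0.4091, 0.0839]
tool_rot: [0.0, 0.707, 0.707, 0.0]
force: [-0.7, 0.1, 0.0]
grip_width: 0.0399
bowl (array([ 0.51073963, -0.40870317]), np.float64(0.08902799286382043))
```

View pics/side1.png

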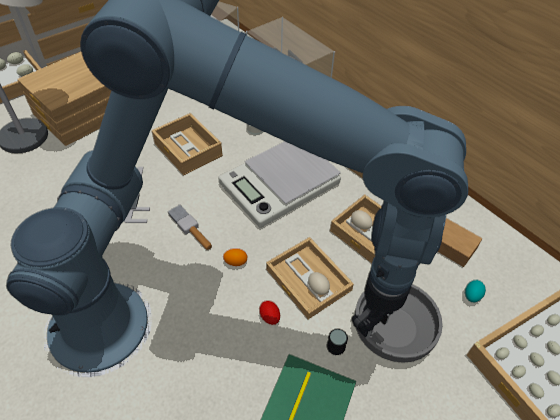

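The side view shows the gripper straddling the near rim at (365,325), with the loupe at (338,342) clear. Position tracking is good. Now I descend, close and lift.

```bash
python3 -m inch '[{"hand":0.04,"x":0.0005,"y":0,"z":-0.018,"rx":0,"ry":0,"rz":0},{"hand":0.04,"x":0,"y":0,"z":-0.018,"rx":0,"ry":0,"rz":0},{"hand":0.04,"x":0,"y":0,"z":-0.016,"rx":0,"ry":0,"rz":0},{"hand":0.04,"x":0,"y":0,"z":0,"rx":0,"ry":0,"rz":0},{"hand":0.0,"x":0,"y":0,"z":0,"rx":0,"ry":0,"rz":0},{"hand":0.0,"x":0,"y":0,"z":0,"rx":0,"ry":0,"rz":0},{"hand":0.0,"x":0,"y":0,"z":0,"rx":0,"ry":0,"rz":0},{"hand":0.0,"x":0,"y":0,"z":0,"rx":0,"ry":0,"rz":0},{"hand":0.0,"x":0,"y":0,"z":0.01,"rx":0,"ry":0,"rz":0},{"hand":0.0,"x":0,"y":0,"z":0.01,"rx":0,"ry":0,"rz":0}]' 80
```

```text
t: 4.35
tcp_pos: [0.4216, -0.4091, 0.0526]
tool_rot: [0.0, 0.707, 0.707, 0.0]
force: [0.1, 0.3, 0.6]
grip_width: -0.0001
```

The fingers closed on nothing, so I look.

Run:
```python
from meas import *
W,C=cloud()
m=sel(W,.51,-.409,.14,.052,.060);print('bowl',circ(W[m]),m.sum())
m=sel(W,.51,-.409,.16,.048,.062)
c=cam('side'); im=c['pixels'][230:420,260:480]; cv2.imwrite('pics/side2.png',cv2.resize(im,None,fx=3,fy=3)[...,::-1])
```

```text
bowl (array([ 0.51120465, -0.40941917]), np.float64(0.08922053560674668)) 1052
```

View pics/side2.png

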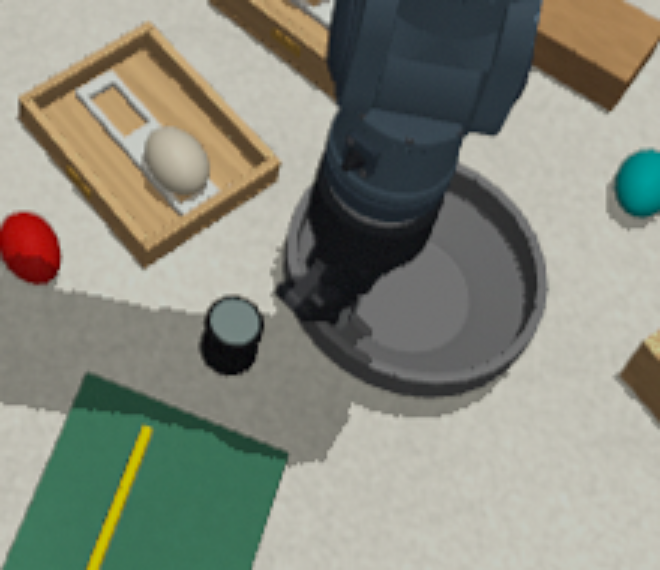

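Run:
```python
from meas import *
c=cam('wrist','w2.png'); R,_=cv2.Rodrigues(np.array(c['rvec'],float)); print(R.round(2))
s=ctrl.state();p=s['tcp_pos'];print(p,s['force'],s['grip_width'])
c=cam('side'); q=proj(c,[p,p+[.03,0,0],p+[-.03,0,0],p+[0,.03,0],[.421,-.409,.056]]);print(q)
im=cv2.resize(c['pixels'][280:380,320:440],None,fx=6,fy=6,interpolation=cv2.INTER_CUBIC)
for k,(a,b) in enumerate(q): cv2.circle(im,(int((a-320)*6),int((b-280)*6)),5,[(255,0,0),(0,255,0),(0,0,255),(255,255,0),(255,0,255)][k],-1)
cv2.imwrite('pics/side3.png',im[...,::-1])
```

```text
[[ 1.   -0.    0.  ]
 [-0.   -0.96  0.28]
 [ 0.   -0.28 -0.96]]
[ 0.42194108 -0.40947176  0.05241167] [-0.74546785  0.96863077  0.03636689] 0.0003780768944733985
[[368.65077164 339.92866246]
 [378.75334997 331.70692802]
 [358.30668702 348.34694084]
 [358.49229102 329.48594687]
 [368.4354417  339.249061  ]]
```

View pics/side3.png

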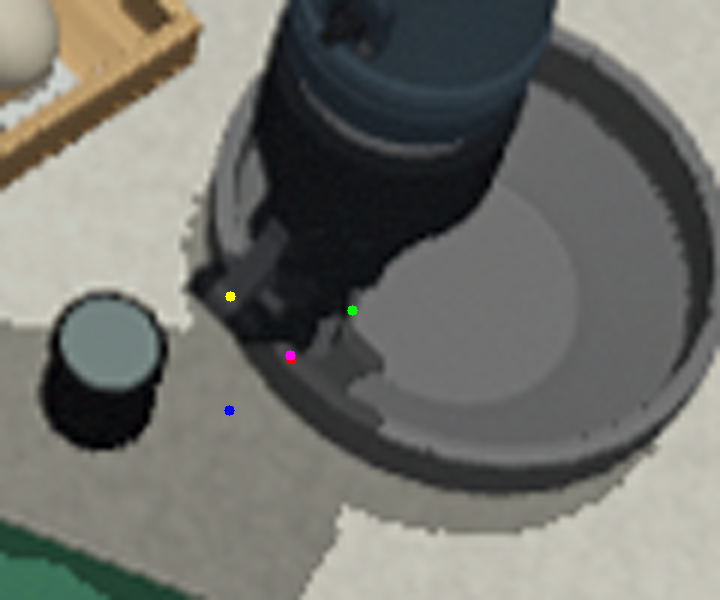

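View pics/w2.png

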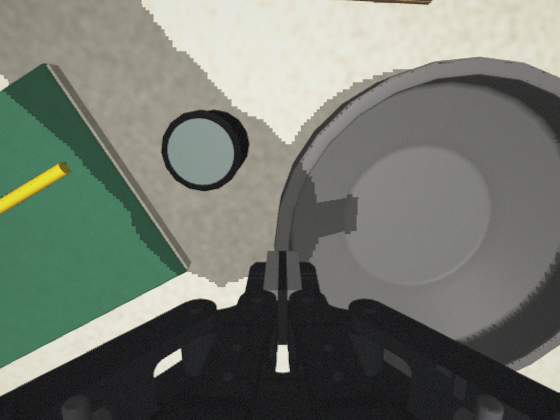

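The wrist view shows the fingers shut (282,270) just above the rim (285,250). The bowl is unmoved at (0.511, -0.409), so most likely I lifted before the fingers had closed. I rise, reopen, go a little deeper and wait longer.

```bash
python3 -m inch '[{"hand":0.0,"x":0,"y":0,"z":0.02,"rx":0,"ry":0,"rz":0},{"hand":0.04,"x":0,"y":0,"z":0.0,"rx":0,"ry":0,"rz":0},{"hand":0.04,"x":0,"y":0,"z":0,"rx":0,"ry":0,"rz":0},{"hand":0.04,"x":0,"y":0,"z":0,"rx":0,"ry":0,"rz":0},{"hand":0.04,"x":0,"y":0,"z":0,"rx":0,"ry":0,"rz":0},{"hand":0.04,"x":0,"y":0,"z":-0.02,"rx":0,"ry":0,"rz":0},{"hand":0.04,"x":0,"y":0,"z":-0.02,"rx":0,"ry":0,"rz":0},{"hand":0.04,"x":0,"y":0,"z":-0.004,"rx":0,"ry":0,"rz":0},{"hand":0.04,"x":0,"y":0,"z":0,"rx":0,"ry":0,"rz":0},{"hand":0.04,"x":0,"y":0,"z":0,"rx":0,"ry":0,"rz":0}]' 80
python3 - <<'E'
from meas import *
c=cam('wrist','w3.png')
E
```

```text
t: 5.85
tcp_pos: [0.4221, -0.4096, 0.0286]
tool_rot: [0.001, 0.707, 0.707, -0.0]
force: [-0.4, 0.4, 0.1]
grip_width: 0.0402
```

View pics/w3.png

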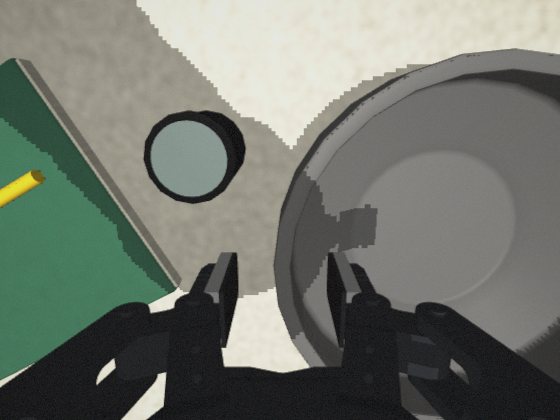

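The pads at (230,280) and (340,280) straddle the rim (285,290). I close and hold.

```bash
python3 -m inch '[{"hand":0.0,"x":0,"y":0,"z":0,"rx":0,"ry":0,"rz":0},{"hand":0.0,"x":0,"y":0,"z":0,"rx":0,"ry":0,"rz":0},{"hand":0.0,"x":0,"y":0,"z":0,"rx":0,"ry":0,"rz":0},{"hand":0.0,"x":0,"y":0,"z":0,"rx":0,"ry":0,"rz":0},{"hand":0.0,"x":0,"y":0,"z":0,"rx":0,"ry":0,"rz":0},{"hand":0.0,"x":0,"y":0,"z":0,"rx":0,"ry":0,"rz":0},{"hand":0.0,"x":0,"y":0,"z":0,"rx":0,"ry":0,"rz":0},{"hand":0.0,"x":0,"y":0,"z":0,"rx":0,"ry":0,"rz":0},{"hand":0.0,"x":0,"y":0,"z":0,"rx":0,"ry":0,"rz":0},{"hand":0.0,"x":0,"y":0,"z":0,"rx":0,"ry":0,"rz":0}]' 80
```

```text
t: 7.15
tcp_pos: [0.4215, -0.4091, 0.0278]
tool_rot: [0.0, 0.707, 0.707, -0.0]
force: [0.7, 0.8, 1.9]
grip_width: 0.0003
```

Run:
```python
from meas import *
c=cam('wrist','w4.png')
W,C=cloud()
m=sel(W,.51,-.409,.14,.052,.060);print('bowl',circ(W[m]),m.sum())
W=world(c); print(W[230:330:10,285].round(3));
```

```text
bowl (array([ 0.50916744, -0.4097907 ]), np.float64(0.08947909604186577)) 1032
[[ 0.422 -0.39   0.054]
 [ 0.422 -0.395  0.054]
 [ 0.422 -0.4    0.054]
 [ 0.422 -0.398  0.068]
 [ 0.422 -0.398  0.077]
 [ 0.422 -0.398  0.086]
 [ 0.422 -0.398  0.093]
 [ 0.422 -0.402  0.092]
 [ 0.422 -0.405  0.093]
 [ 0.422 -0.41   0.092]]
```

View pics/w4.png

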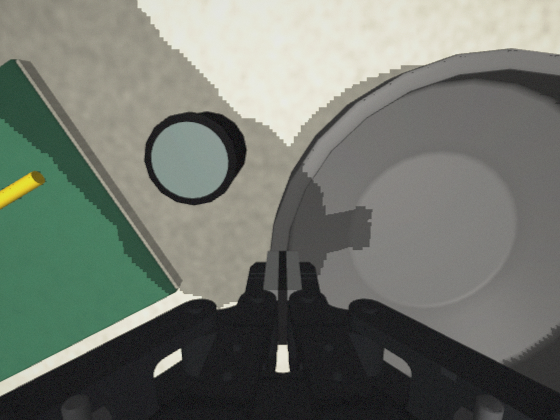

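```bash
python3 -m inch '[{"hand":0.0,"x":0,"y":0,"z":0.005,"rx":0,"ry":0,"rz":0},{"hand":0.0,"x":0,"y":0,"z":0.005,"rx":0,"ry":0,"rz":0},{"hand":0.0,"x":0,"y":0,"z":0,"rx":0,"ry":0,"rz":0},{"hand":0.0,"x":0,"y":0,"z":0,"rx":0,"ry":0,"rz":0},{"hand":0.0,"x":0,"y":0,"z":0,"rx":0,"ry":0,"rz":0},{"hand":0.0,"x":0,"y":0,"z":0,"rx":0,"ry":0,"rz":0},{"hand":0.0,"x":0,"y":0,"z":0,"rx":0,"ry":0,"rz":0},{"hand":0.0,"x":0,"y":0,"z":0,"rx":0,"ry":0,"rz":0},{"hand":0.0,"x":0,"y":0,"z":0,"rx":0,"ry":0,"rz":0},{"hand":0.0,"x":0,"y":0,"z":0,"rx":0,"ry":0,"rz":0}]' 80
python3 - <<'E'
from meas import *
c=cam('side'); im=c['pixels'][270:390,320:460]; cv2.imwrite('pics/side4.png',cv2.resize(im,None,fx=5,fy=5)[...,::-1])
W,C=cloud()
m=sel(W,.51,-.409,.14,.05,.08)&(np.hypot(W[:,0]-.51,W[:,1]+.409)<.1);P=W[m]
print('bowl',circ(P),m.sum(),np.median(P[P[:,0]>.57,2]),np.median(P[P[:,0]<.45,2]))
print(ctrl.state()['torque'])
E
```

```text
t: 8.55
tcp_pos: [0.4216, -0.409, 0.0377]
tool_rot: [0.0, 0.707, 0.707, 0.0]
force: [-0.3, -0.4, 0.2]
grip_width: -0.0002
bowl (array([ 0.50924395, -0.40838624]), np.float64(0.08900959631363371)) 1207 0.05463747178356378 0.05495358705283618
[ 0.02485819 -0.00261575 -0.00807866]
```

View pics/side4.png

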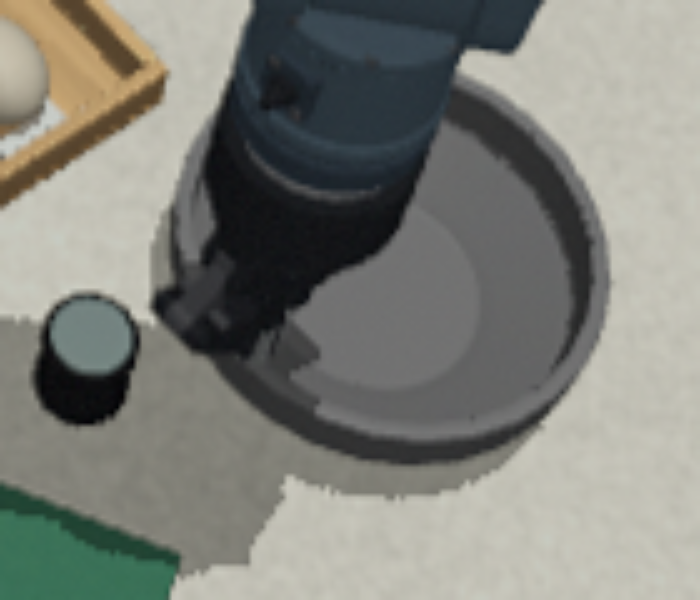

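```bash
python3 -m inch '[{"hand":0.0,"x":0,"y":0,"z":0.03,"rx":0,"ry":0,"rz":0},{"hand":0.0,"x":0,"y":0,"z":0.03,"rx":0,"ry":0,"rz":0},{"hand":0.0,"x":0,"y":0,"z":0.03,"rx":0,"ry":0,"rz":0},{"hand":0.0,"x":0,"y":0,"z":0.02,"rx":0,"ry":0,"rz":0},{"hand":0.0,"x":0,"y":0,"z":0,"rx":0,"ry":0,"rz":0},{"hand":0.0,"x":0,"y":0,"z":0,"rx":0,"ry":0,"rz":0},{"hand":0.0,"x":0,"y":0,"z":0,"rx":0,"ry":0,"rz":0},{"hand":0.0,"x":0,"y":0,"z":0,"rx":0,"ry":0,"rz":0},{"hand":0.0,"x":0,"y":0,"z":0,"rx":0,"ry":0,"rz":0},{"hand":0.0,"x":0,"y":0,"z":0,"rx":0,"ry":0,"rz":0}]' 80
python3 - <<'E'
from meas import *
for n in ['side','scene','wrist']:
    c=cam(n); W=world(c); p=ctrl.state()['tcp_pos']
    m=(abs(W[...,0]-p[0])<.05)&(abs(W[...,1]-p[1])<.04)&(W[...,2]>.08)
    P=W[m]; 
    if len(P)==0: print(n,'none'); continue
    o=np.argsort(P[:,2])[:6]; print(n,p.round(4),P[o].round(3).tolist())
    q=proj(c,[p,p+[0,0,.019]]);print(q.round(0).tolist())
    if n!='wrist':
        u,v=q[0].astype(int); im=c['pixels'][max(v-70,0):v+50,max(0,u-70):u+70].copy(); 
        cv2.circle(im,(min(u,70),70),1,(255,0,0),-1); cv2.imwrite('pics/f_%s.png'%n,cv2.resize(im,None,fx=4,fy=4)[...,::-1])
E
```

```text
t: 9.95
tcp_pos: [0.4215, -0.409, 0.1476]
tool_rot: [-0.0, 0.707, 0.707, 0.0]
force: [0.6, -0.0, -0.0]
grip_width: 0.0001
side [ 0.4215 -0.409   0.1477] [[0.417, -0.415, 0.173], [0.414, -0.415, 0.177], [0.425, -0.42, 0.179], [0.421, -0.42, 0.179], [0.414, -0.42, 0.18], [0.414, -0.416, 0.182]]
[[376.0, 318.0], [378.0, 313.0]]
scene [ 0.4216 -0.409   0.1477] [[0.431, -0.402, 0.177], [0.423, -0.397, 0.179], [0.422, -0.394, 0.18], [0.43, -0.394, 0.18], [0.433, -0.404, 0.18], [0.432, -0.396, 0.18]]
[[203.0, 98.0], [203.0, 93.0]]
wrist [ 0.4216 -0.409   0.1477] [[0.423, -0.398, 0.178], [0.42, -0.398, 0.178], [0.419, -0.398, 0.179], [0.415, -0.398, 0.179], [0.425, -0.398, 0.179], [0.421, -0.398, 0.179]]
[[283.0, 247.0], [283.0, 262.0]]
```

View pics/f_side.png

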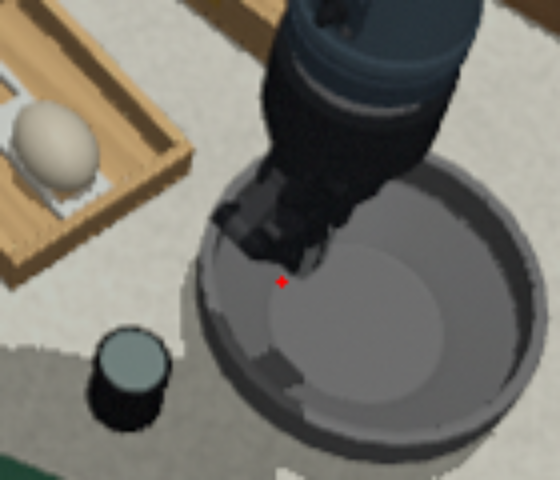

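View pics/f_scene.png

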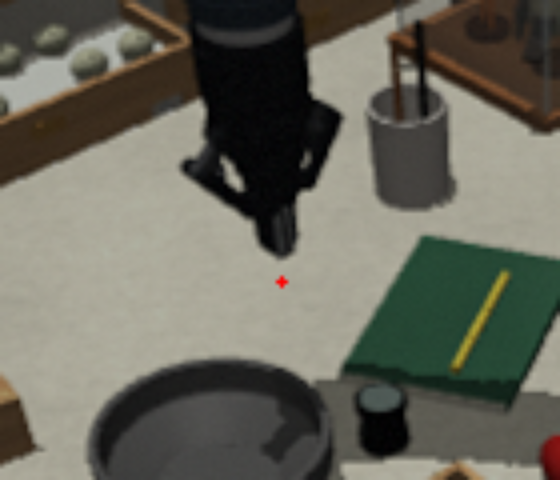

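All three cameras put the shut fingertips at z ≈ 0.177 while the reported TCP reads 0.1477. In x and y they agree. So the fingers really end about 30 mm higher than reported, which explains both missed closes. From here I command z 30 mm lower than the wanted tip height, and watch the force while descending.

```bash
python3 -m inch '[{"hand":0.04,"x":-0.001,"y":0,"z":-0.01,"rx":0,"ry":0,"rz":0},{"hand":0.04,"x":0,"y":0,"z":-0.025,"rx":0,"ry":0,"rz":0},{"hand":0.04,"x":0,"y":0,"z":-0.025,"rx":0,"ry":0,"rz":0},{"hand":0.04,"x":0,"y":0,"z":-0.025,"rx":0,"ry":0,"rz":0},{"hand":0.04,"x":0,"y":0,"z":-0.02,"rx":0,"ry":0,"rz":0},{"hand":0.04,"x":0,"y":0,"z":-0.015,"rx":0,"ry":0,"rz":0},{"hand":0.04,"x":0,"y":0,"z":-0.015,"rx":0,"ry":0,"rz":0},{"hand":0.04,"x":0,"y":0,"z":-0.01,"rx":0,"ry":0,"rz":0},{"hand":0.04,"x":0,"y":0,"z":0,"rx":0,"ry":0,"rz":0},{"hand":0.04,"x":0,"y":0,"z":0,"rx":0,"ry":0,"rz":0}]' 80
python3 -m inch '[{"hand":0.0,"x":0,"y":0,"z":0,"rx":0,"ry":0,"rz":0},{"hand":0.0,"x":0,"y":0,"z":0,"rx":0,"ry":0,"rz":0},{"hand":0.0,"x":0,"y":0,"z":0,"rx":0,"ry":0,"rz":0},{"hand":0.0,"x":0,"y":0,"z":0,"rx":0,"ry":0,"rz":0},{"hand":0.0,"x":0,"y":0,"z":0,"rx":0,"ry":0,"rz":0},{"hand":0.0,"x":0,"y":0,"z":0,"rx":0,"ry":0,"rz":0},{"hand":0.0,"x":0,"y":0,"z":0,"rx":0,"ry":0,"rz":0},{"hand":0.0,"x":0,"y":0,"z":0,"rx":0,"ry":0,"rz":0},{"hand":0.0,"x":0,"y":0,"z":0,"rx":0,"ry":0,"rz":0},{"hand":0.0,"x":0,"y":0,"z":0,"rx":0,"ry":0,"rz":0}]' 80
```

```text
t: 11.35
tcp_pos: [0.4209, -0.4094, 0.0032]
tool_rot: [0.001, 0.707, 0.707, -0.0]
force: [-0.3, -0.7, 0.5]
grip_width: 0.0401
t: 12.6
tcp_pos: [0.423, -0.4133, 0.0055]
tool_rot: [0.004, 0.708, 0.706, -0.001]
force: [-0.4, -4.0, 5.2]
grip_width: 0.0067
```

The fingers stopped at 6.7 mm, so the wall is gripped. I lift a little and check.

```bash
python3 -m inch '[{"hand":0.0,"x":0,"y":0,"z":0.01,"rx":0,"ry":0,"rz":0},{"hand":0.0,"x":0,"y":0,"z":0.015,"rx":0,"ry":0,"rz":0},{"hand":0.0,"x":0,"y":0,"z":0.02,"rx":0,"ry":0,"rz":0},{"hand":0.0,"x":0,"y":0,"z":0.025,"rx":0,"ry":0,"rz":0},{"hand":0.0,"x":0,"y":0,"z":0.03,"rx":0,"ry":0,"rz":0},{"hand":0.0,"x":0,"y":0,"z":0.03,"rx":0,"ry":0,"rz":0},{"hand":0.0,"x":0,"y":0,"z":0.02,"rx":0,"ry":0,"rz":0},{"hand":0.0,"x":0,"y":0,"z":0,"rx":0,"ry":0,"rz":0},{"hand":0.0,"x":0,"y":0,"z":0,"rx":0,"ry":0,"rz":0},{"hand":0.0,"x":0,"y":0,"z":0,"rx":0,"ry":0,"rz":0}]' 80
python3 - <<'E'
from meas import *
c=cam('side','side5.png')
c=cam('wrist','w5.png')
W,C=cloud(); p=ctrl.state()['tcp_pos']; print(p)
m=(np.hypot(W[:,0]-p[0]-.089,W[:,1]-p[1])<.11)&(np.hypot(W[:,0]-p[0]-.089,W[:,1]-p[1])>.08)&(W[:,0]>p[0]+.05)&(W[:,2]>.14)&(W[:,2]<.25)
P=W[m]; h=np.histogram(P[:,2],np.arange(.14,.25,.005));print(h)
E
```

```text
t: 13.85
tcp_pos: [0.4197, -0.408, 0.1513]
tool_rot: [-0.001, 0.707, 0.707, 0.0]
force: [0.1, 0.5, -1.9]
grip_width: 0.0065
[ 0.42020764 -0.408627    0.15202464]
(array([  0,   0,   0,   0,  12,  60, 123, 149, 143, 159, 184, 461, 137,
         0,   0,   0,   0,   0,   0,   0,   0]), array([0.14 , 0.145, 0.15 , 0.155, 0.16 , 0.165, 0.17 , 0.175, 0.18 ,
       0.185, 0.19 , 0.195, 0.2  , 0.205, 0.21 , 0.215, 0.22 , 0.225,
       0.23 , 0.235, 0.24 , 0.245]))
```

View pics/side5.png

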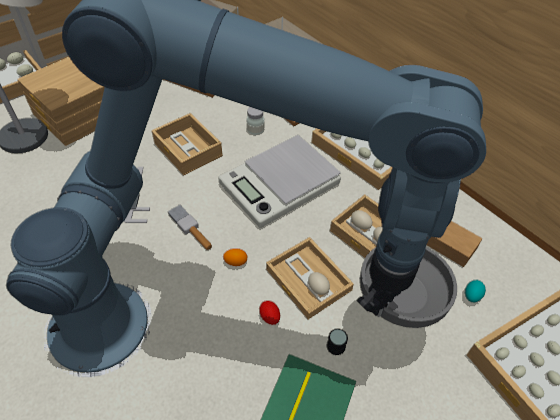

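The bowl is held and lifted. I check its tilt and centre relative to the tool.

```bash
cat > bowlfit.py <<'E'
from meas import *
def bowlfit(cx,cy,z,dz=.012):
    W,C=cloud()
    r=np.hypot(W[:,0]-cx,W[:,1]-cy)
    m=(r<.105)&(r>.075)&(abs(W[:,2]-z)<dz)&(C.max(1)-C.min(1)<30)
    P=W[m]
    # keep top surface per angle sector
    th=((np.arctan2(P[:,1]-cy,P[:,0]-cx)+np.pi)/(2*np.pi)*36).astype(int)
    K=[]
    for k in range(36):
        Q=P[th==k]
        if len(Q)>5: K.append(Q[Q[:,2]>np.percentile(Q[:,2],95)-.003])
    K=np.vstack(K); c,R=circ(K)
    A=np.c_[K[:,:2]-c,np.ones(len(K))]; s=np.linalg.lstsq(A,K[:,2],rcond=None)[0]
    return c.round(4),R.round(4),'slope',s[:2].round(3),'rimz',s[2].round(4),len(K)
E
python3 -c "
from bowlfit import *
p=ctrl.state()['tcp_pos'];print(p,bowlfit(p[0]+.089,p[1],p[2]+.046))"
```

```text
[ 0.42020764 -0.408627    0.15202464] (array([ 0.5074, -0.4009]), np.float64(0.0892), 'slope', array([-0.039,  0.003]), 'rimz', np.float64(0.2007), 862)
```

```bash
python3 -m inch '[{"hand":0.0,"x":0.005,"y":0.02,"z":0,"rx":0,"ry":0,"rz":0},{"hand":0.0,"x":0.01,"y":0.04,"z":0,"rx":0,"ry":0,"rz":0},{"hand":0.0,"x":0.012,"y":0.05,"z":0,"rx":0,"ry":0,"rz":0},{"hand":0.0,"x":0.012,"y":0.05,"z":0,"rx":0,"ry":0,"rz":0},{"hand":0.0,"x":0.012,"y":0.05,"z":0,"rx":0,"ry":0,"rz":0},{"hand":0.0,"x":0.012,"y":0.05,"z":0,"rx":0,"ry":0,"rz":0},{"hand":0.0,"x":0.012,"y":0.05,"z":0,"rx":0,"ry":0,"rz":0},{"hand":0.0,"x":0.012,"y":0.05,"z":0,"rx":0,"ry":0,"rz":0},{"hand":0.0,"x":0.012,"y":0.05,"z":0,"rx":0,"ry":0,"rz":0},{"hand":0.0,"x":0.01,"y":0.04,"z":0,"rx":0,"ry":0,"rz":0}]' 80
python3 -m inch '[{"hand":0.0,"x":0.007,"y":0.025,"z":0,"rx":0,"ry":0,"rz":0},{"hand":0.0,"x":0.002,"y":0.012,"z":0,"rx":0,"ry":0,"rz":0},{"hand":0.0,"x":0,"y":0,"z":0,"rx":0,"ry":0,"rz":0},{"hand":0.0,"x":0,"y":0,"z":-0.02,"rx":0,"ry":0,"rz":0},{"hand":0.0,"x":0,"y":0,"z":-0.02,"rx":0,"ry":0,"rz":0},{"hand":0.0,"x":0,"y":0,"z":-0.02,"rx":0,"ry":0,"rz":0},{"hand":0.0,"x":0,"y":0,"z":-0.015,"rx":0,"ry":0,"rz":0},{"hand":0.0,"x":0,"y":0,"z":0,"rx":0,"ry":0,"rz":0},{"hand":0.0,"x":0,"y":0,"z":0,"rx":0,"ry":0,"rz":0},{"hand":0.0,"x":0,"y":0,"z":0,"rx":0,"ry":0,"rz":0}]' 80
python3 -c "
from bowlfit import *
p=ctrl.state()['tcp_pos'];print(p,bowlfit(p[0]+.087,p[1]+.008,p[2]+.050))"
```

```text
t: 15.4
tcp_pos: [0.5289, 0.0443, 0.1529]
tool_rot: [-0.0, 0.706, 0.708, 0.0]
force: [0.7, -0.2, -1.8]
grip_width: 0.0061
t: 16.65
tcp_pos: [0.5394, 0.0779, 0.0787]
tool_rot: [0.001, 0.707, 0.707, 0.001]
force: [-0.1, -0.1, -2.4]
grip_width: 0.0063
[0.53943068 0.07792287 0.07871117] (array([0.6265, 0.0862]), np.float64(0.0892), 'slope', array([-0.041,  0.003]), 'rimz', np.float64(0.1279), 712)
```

Centre is (0.6265, 0.0862), within 1.5 mm of the plate centre. I lower 28 mm and release.

```bash
python3 -m inch '[{"hand":0.0,"x":0,"y":0,"z":-0.012,"rx":0,"ry":0,"rz":0},{"hand":0.0,"x":0,"y":0,"z":-0.01,"rx":0,"ry":0,"rz":0},{"hand":0.0,"x":0,"y":0,"z":-0.004,"rx":0,"ry":0,"rz":0},{"hand":0.0,"x":0,"y":0,"z":-0.002,"rx":0,"ry":0,"rz":0},{"hand":0.0,"x":0,"y":0,"z":0,"rx":0,"ry":0,"rz":0},{"hand":0.0,"x":0,"y":0,"z":0,"rx":0,"ry":0,"rz":0},{"hand":0.035,"x":0,"y":0,"z":0,"rx":0,"ry":0,"rz":0},{"hand":0.035,"x":0,"y":0,"z":0,"rx":0,"ry":0,"rz":0},{"hand":0.035,"x":0,"y":0,"z":0,"rx":0,"ry":0,"rz":0},{"hand":0.035,"x":0,"y":0,"z":0,"rx":0,"ry":0,"rz":0}]' 80
python3 -m inch '[{"hand":0.035,"x":0,"y":0,"z":0,"rx":0,"ry":0,"rz":0},{"hand":0.035,"x":0,"y":0,"z":0.015,"rx":0,"ry":0,"rz":0},{"hand":0.035,"x":0,"y":0,"z":0.02,"rx":0,"ry":0,"rz":0},{"hand":0.035,"x":0,"y":0,"z":0.03,"rx":0,"ry":0,"rz":0},{"hand":0.035,"x":0,"y":0,"z":0.03,"rx":0,"ry":0,"rz":0},{"hand":0.0,"x":0,"y":0,"z":0,"rx":0,"ry":0,"rz":0},{"hand":0.0,"x":0,"y":0,"z":0,"rx":0,"ry":0,"rz":0},{"hand":0.0,"x":0,"y":0,"z":0,"rx":0,"ry":0,"rz":0},{"hand":0.0,"x":0,"y":0,"z":0,"rx":0,"ry":0,"rz":0},{"hand":0.0,"x":0,"y":0,"z":0,"rx":0,"ry":0,"rz":0}]' 80
python3 -c "
from bowlfit import *
p=ctrl.state()['tcp_pos'];print(p,bowlfit(.626,.086,.102))
W,C=cloud();m=sel(W,.478,.023,.02,.040,.047);print('tare',np.median(W[m],0),m.sum(), W[m].min(0),W[m].max(0))
cam('scene','sc6.png')"
```

```text
t: 18.0
tcp_pos: [0.5386, 0.078, 0.0495]
tool_rot: [-0.0, 0.707, 0.707, -0.0]
force: [0.7, 0.2, -0.3]
grip_width: 0.0351
t: 19.25
tcp_pos: [0.5381, 0.078, 0.1441]
tool_rot: [-0.0, 0.707, 0.707, -0.0]
force: [-0.1, 0.5, -0.5]
grip_width: -0.0
[0.53810343 0.07799037 0.14412245] (array([0.6244, 0.0862]), np.float64(0.0888), 'slope', array([ 0.003, -0.003]), 'rimz', np.float64(0.1019), 833)
tare [0.47929219 0.0220386  0.04522786] 88 [0.45813828 0.01007545 0.04022129] [0.49206897 0.03681862 0.04692451]
```

View pics/sc6.png

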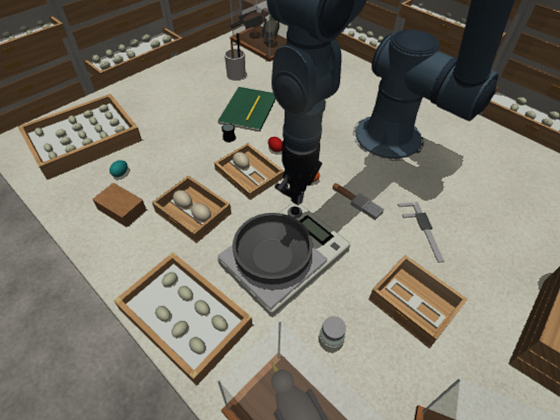

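The bowl stands level on the plate at (0.6244, 0.0862), rim 0.102 and slope under 0.005. The deep tray has been knocked, now at scene (418,300) instead of (405,290), so I will re-measure it later. Now the tare key, with the fingers shut.

```bash
python3 -m inch '[{"hand":0.0,"x":-0.02,"y":-0.018,"z":0,"rx":0,"ry":0,"rz":0},{"hand":0.0,"x":-0.02,"y":-0.02,"z":0,"rx":0,"ry":0,"rz":0},{"hand":0.0,"x":-0.02,"y":-0.0175,"z":0,"rx":0,"ry":0,"rz":0},{"hand":0.0,"x":0,"y":0,"z":-0.03,"rx":0,"ry":0,"rz":0},{"hand":0.0,"x":0,"y":0,"z":-0.04,"rx":0,"ry":0,"rz":0},{"hand":0.0,"x":0,"y":0,"z":-0.03,"rx":0,"ry":0,"rz":0},{"hand":0.0,"x":0,"y":0,"z":-0.01,"rx":0,"ry":0,"rz":0},{"hand":0.0,"x":0,"y":0,"z":0,"rx":0,"ry":0,"rz":0},{"hand":0.0,"x":0,"y":0,"z":0,"rx":0,"ry":0,"rz":0},{"hand":0.0,"x":0,"y":0,"z":0,"rx":0,"ry":0,"rz":0}]' 80
python3 - <<'E'
from h import *
c=cam('wrist','w7.png'); p=ctrl.state()['tcp_pos']; W=world(c)
m=(abs(W[...,0]-p[0])<.03)&(abs(W[...,1]-p[1])<.03)&(W[...,2]>.05)&(W[...,2]<.11)
print(p,np.sort(W[m][:,2])[:5])
E
```

```text
t: 20.75
tcp_pos: [0.4798, 0.0224, 0.0359]
tool_rot: [0.001, 0.707, 0.707, 0.001]
force: [-0.0, 0.9, -0.2]
grip_width: 0.0002
[0.4795805  0.02241823 0.03573541] [0.06645587 0.06661992 0.06674121 0.06708259 0.0671145 ]
```

View pics/w7.png

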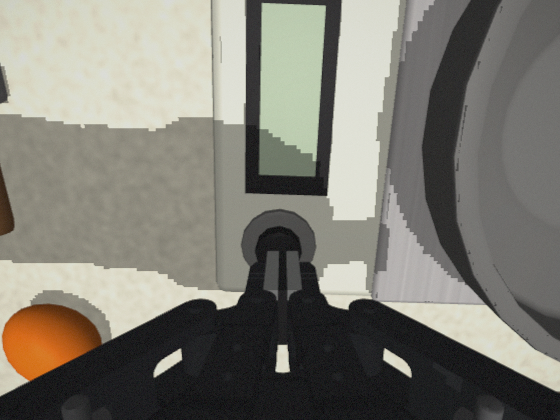

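The wrist view shows the shut fingertips above the key, collar centre (279,243). Tip offset 30 mm is confirmed again. I press.

```bash
python3 -m inch '[{"hand":0.0,"x":-0.0015,"y":0,"z":-0.01,"rx":0,"ry":0,"rz":0},{"hand":0.0,"x":0,"y":0,"z":-0.01,"rx":0,"ry":0,"rz":0},{"hand":0.0,"x":0,"y":0,"z":-0.003,"rx":0,"ry":0,"rz":0},{"hand":0.0,"x":0,"y":0,"z":-0.002,"rx":0,"ry":0,"rz":0},{"hand":0.0,"x":0,"y":0,"z":-0.002,"rx":0,"ry":0,"rz":0},{"hand":0.0,"x":0,"y":0,"z":-0.001,"rx":0,"ry":0,"rz":0},{"hand":0.0,"x":0,"y":0,"z":0,"rx":0,"ry":0,"rz":0},{"hand":0.0,"x":0,"y":0,"z":0,"rx":0,"ry":0,"rz":0},{"hand":0.0,"x":0,"y":0,"z":0,"rx":0,"ry":0,"rz":0},{"hand":0.0,"x":0,"y":0,"z":0,"rx":0,"ry":0,"rz":0}]' 80
```

```text
t: 22.05
tcp_pos: [0.4778, 0.0224, 0.0131]
tool_rot: [0.002, 0.707, 0.707, 0.001]
force: [-21.6, 2.0, 68.5]
grip_width: 0.0003
```

68 N at almost no travel is too much. I back off and look at the key.

```bash
python3 -m inch '[{"hand":0.0,"x":0,"y":0,"z":0.005,"rx":0,"ry":0,"rz":0},{"hand":0.0,"x":0,"y":0,"z":0.02,"rx":0,"ry":0,"rz":0},{"hand":0.0,"x":0,"y":-0.03,"z":0.03,"rx":0,"ry":0,"rz":0},{"hand":0.0,"x":0,"y":-0.04,"z":0.02,"rx":0,"ry":0,"rz":0},{"hand":0.0,"x":0,"y":-0.04,"z":0,"rx":0,"ry":0,"rz":0},{"hand":0.0,"x":0,"y":0,"z":0,"rx":0,"ry":0,"rz":0},{"hand":0.0,"x":0,"y":0,"z":0,"rx":0,"ry":0,"rz":0},{"hand":0.0,"x":0,"y":0,"z":0,"rx":0,"ry":0,"rz":0},{"hand":0.0,"x":0,"y":0,"z":0,"rx":0,"ry":0,"rz":0},{"hand":0.0,"x":0,"y":0,"z":0,"rx":0,"ry":0,"rz":0}]' 80
python3 - <<'E'
from h import *
c=cam('wrist','w8.png'); W=world(c); cv2.imwrite('pics/w8c.png',cv2.resize(c['pixels'][0:220,200:400],None,fx=3,fy=3)[...,::-1])
k=proj(c,[.4783,.0228,.043])[0].astype(int);print(k)
u,v=k
for y in range(-30,31,5): print((W[v+y,u-30:u+31:5,2]*1000).round(0))
print(W[v,u])
c=cam('side');k=proj(c,[.4783,.0228,.043])[0];print(k);u,v=k.astype(int);cv2.imwrite('pics/s8c.png',cv2.resize(c['pixels'][v-30:v+30,u-40:u+40],None,fx=8,fy=8,interpolation=cv2.INTER_CUBIC)[...,::-1])
E
```

```text
t: 23.3
tcp_pos: [0.477, -0.0869, 0.0817]
tool_rot: [-0.0, 0.707, 0.707, 0.0]
force: [0.2, -0.2, 0.7]
grip_width: 0.0003
[285  33]
[34. 35. 34. 37. 37. 38. 38. 37. 37. 37. 33. 33. 33.]
[33. 38. 37. 38. 37. 37. 38. 37. 37. 38. 38. 34. 34.]
[34. 37. 37. 38. 46. 46. 47. 46. 45. 36. 36. 36. nan]
[38. 37. 37. 46. 45. 46. 47. 46. 47. 44. 38. 35. 33.]
[37. 38. 44. 47. 46. 47. 47. 46. 47. 46. 37. 36. 37.]
[37. 38. 46. 47. 47. 46. 46. 47. 47. 47. 38. 37. 36.]
[37. 38. 46. 47. 45. 45. 47. 47. 47. 47. 46. 36. 38.]
[39. 39. 46. 47. 47. 47. 46. 46. 46. 47. 37. 36. 37.]
[38. 38. 45. 47. 47. 47. 46. 46. 48. 45. 38. 38. 36.]
[38. 39. 39. 46. 46. 46. 48. 46. 47. 43. 38. 36. 37.]
[36. 38. 37. 38. 44. 45. 47. 45. 43. 38. 36. 37. 33.]
[33. 38. 36. 38. 39. 38. 38. 38. 39. 37. 38. 37. 34.]
[34. 33. 37. 38. 38. 37. 38. 37. 37. 39. 37. 33. 34.]
[0.47818112 0.02250334 0.04674289]
[263.18200077 205.03038726]
```

View pics/w8.png

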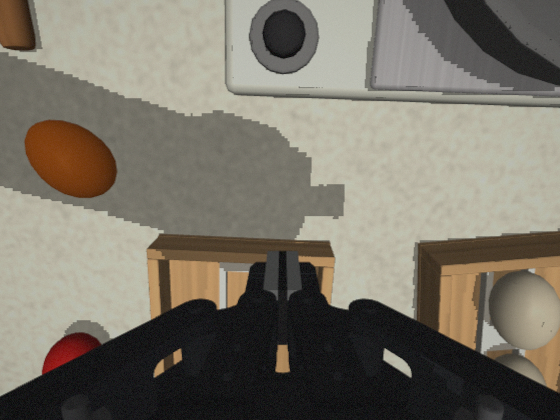

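View pics/s8c.png

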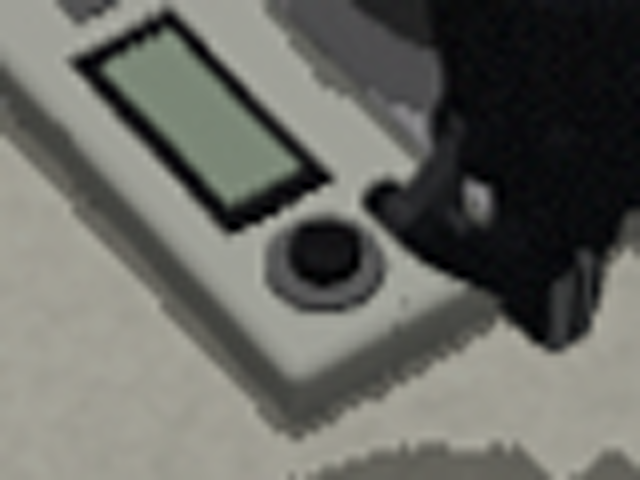

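The key is centred at wrist (284,34), i.e. (0.478, 0.0225). By the cameras its top is at 46.5 mm and the collar at 37.5 mm, so the 68 N was probably the key bottoming out. I'll repeat gently in small steps, reading the force, to be sure of travel on the spring.

```bash
python3 -m inch '[{"hand":0.0,"x":0.0005,"y":0.036,"z":0,"rx":0,"ry":0,"rz":0},{"hand":0.0,"x":0,"y":0.037,"z":-0.01,"rx":0,"ry":0,"rz":0},{"hand":0.0,"x":0,"y":0.0365,"z":-0.02,"rx":0,"ry":0,"rz":0},{"hand":0.0,"x":0,"y":0,"z":-0.02,"rx":0,"ry":0,"rz":0},{"hand":0.0,"x":0,"y":0,"z":-0.01,"rx":0,"ry":0,"rz":0},{"hand":0.0,"x":0,"y":0,"z":-0.004,"rx":0,"ry":0,"rz":0},{"hand":0.0,"x":0,"y":0,"z":0,"rx":0,"ry":0,"rz":0},{"hand":0.0,"x":0,"y":0,"z":0,"rx":0,"ry":0,"rz":0},{"hand":0.0,"x":0,"y":0,"z":0,"rx":0,"ry":0,"rz":0},{"hand":0.0,"x":0,"y":0,"z":0,"rx":0,"ry":0,"rz":0}]' 80
python3 -m inch '[{"hand":0.0,"x":0,"y":0,"z":-0.0015,"rx":0,"ry":0,"rz":0},{"hand":0.0,"x":0,"y":0,"z":0,"rx":0,"ry":0,"rz":0},{"hand":0.0,"x":0,"y":0,"z":0,"rx":0,"ry":0,"rz":0},{"hand":0.0,"x":0,"y":0,"z":0,"rx":0,"ry":0,"rz":0},{"hand":0.0,"x":0,"y":0,"z":0,"rx":0,"ry":0,"rz":0},{"hand":0.0,"x":0,"y":0,"z":0,"rx":0,"ry":0,"rz":0},{"hand":0.0,"x":0,"y":0,"z":0,"rx":0,"ry":0,"rz":0},{"hand":0.0,"x":0,"y":0,"z":0,"rx":0,"ry":0,"rz":0},{"hand":0.0,"x":0,"y":0,"z":0,"rx":0,"ry":0,"rz":0},{"hand":0.0,"x":0,"y":0,"z":0,"rx":0,"ry":0,"rz":0}]' 80
```

```text
t: 24.65
tcp_pos: [0.4779, 0.0216, 0.0181]
tool_rot: [0.001, 0.707, 0.707, 0.0]
force: [-1.0, -0.3, 1.0]
grip_width: 0.0001
t: 25.9
tcp_pos: [0.4779, 0.022, 0.0163]
tool_rot: [0.0, 0.707, 0.707, 0.0]
force: [1.1, -1.2, 2.1]
grip_width: -0.0
```

```bash
python3 -m inch '[{"hand":0.0,"x":0,"y":0,"z":-0.0015,"rx":0,"ry":0,"rz":0},{"hand":0.0,"x":0,"y":0,"z":0,"rx":0,"ry":0,"rz":0},{"hand":0.0,"x":0,"y":0,"z":0,"rx":0,"ry":0,"rz":0},{"hand":0.0,"x":0,"y":0,"z":0,"rx":0,"ry":0,"rz":0},{"hand":0.0,"x":0,"y":0,"z":0,"rx":0,"ry":0,"rz":0},{"hand":0.0,"x":0,"y":0,"z":0,"rx":0,"ry":0,"rz":0},{"hand":0.0,"x":0,"y":0,"z":0,"rx":0,"ry":0,"rz":0},{"hand":0.0,"x":0,"y":0,"z":0,"rx":0,"ry":0,"rz":0},{"hand":0.0,"x":0,"y":0,"z":0,"rx":0,"ry":0,"rz":0},{"hand":0.0,"x":0,"y":0,"z":0,"rx":0,"ry":0,"rz":0}]' 80
python3 -m inch '[{"hand":0.0,"x":0,"y":0,"z":-0.0015,"rx":0,"ry":0,"rz":0},{"hand":0.0,"x":0,"y":0,"z":0,"rx":0,"ry":0,"rz":0},{"hand":0.0,"x":0,"y":0,"z":0,"rx":0,"ry":0,"rz":0},{"hand":0.0,"x":0,"y":0,"z":0,"rx":0,"ry":0,"rz":0},{"hand":0.0,"x":0,"y":0,"z":0,"rx":0,"ry":0,"rz":0},{"hand":0.0,"x":0,"y":0,"z":0,"rx":0,"ry":0,"rz":0},{"hand":0.0,"x":0,"y":0,"z":0,"rx":0,"ry":0,"rz":0},{"hand":0.0,"x":0,"y":0,"z":0,"rx":0,"ry":0,"rz":0},{"hand":0.0,"x":0,"y":0,"z":0,"rx":0,"ry":0,"rz":0},{"hand":0.0,"x":0,"y":0,"z":0,"rx":0,"ry":0,"rz":0}]' 80
```

```text
t: 27.15
tcp_pos: [0.4776, 0.0221, 0.0148]
tool_rot: [0.0, 0.707, 0.707, 0.0]
force: [2.5, -0.6, 3.1]
grip_width: -0.0
t: 28.4
tcp_pos: [0.4777, 0.0221, 0.0142]
tool_rot: [0.0, 0.707, 0.707, 0.0]
force: [-0.2, -1.2, 13.4]
grip_width: -0.0
```

Force rose 1 → 2.1 → 3.1 N and then jumped to 13 N at rep z 0.0142. That is the spring followed by the stop, so the key is fully pressed. I lift off and re-measure eggs and trays.

```bash
python3 -m inch '[{"hand":0.0,"x":0,"y":0,"z":0.01,"rx":0,"ry":0,"rz":0},{"hand":0.058,"x":0,"y":0,"z":0.03,"rx":0,"ry":0,"rz":0},{"hand":0.058,"x":-0.02,"y":0.0,"z":0.04,"rx":0,"ry":0,"rz":0},{"hand":0.058,"x":-0.03,"y":0,"z":0.03,"rx":0,"ry":0,"rz":0},{"hand":0.058,"x":-0.03,"y":0,"z":0.03,"rx":0,"ry":0,"rz":0},{"hand":0.058,"x":-0.02,"y":0,"z":0,"rx":0,"ry":0,"rz":0},{"hand":0.058,"x":0,"y":0,"z":0,"rx":0,"ry":0,"rz":0},{"hand":0.058,"x":0,"y":0,"z":0,"rx":0,"ry":0,"rz":0},{"hand":0.058,"x":0,"y":0,"z":0,"rx":0,"ry":0,"rz":0},{"hand":0.058,"x":0,"y":0,"z":0,"rx":0,"ry":0,"rz":0}]' 80
cat > all.py <<'E'
from meas import *
import sys
def tray(W,C,x,y,h,r=.13):
    m=sel(W,x,y,r,h-.004,h+.004)&(C[:,0]>C[:,2]+25)
    P=W[m]
    c=np.array([x,y])
    # connected component: rasterise and take largest blob
    q=np.round((P[:,:2]-c+r)/.003).astype(int); im=np.zeros((int(2*r/.003)+3,)*2,np.uint8); im[q[:,0],q[:,1]]=1
    im=cv2.morphologyEx(im,cv2.MORPH_CLOSE,np.ones((5,5)))
    n,l,st,_=cv2.connectedComponentsWithStats(im); k=1+np.argmax(st[1:,4]); 
    return rect(P[l[q[:,0],q[:,1]]==k])
def egg(W,C,x,y,r=.03,z=.030):
    m=sel(W,x,y,r+.01,z+.002,z+.026)&(C.max(1)-C.min(1)<60)&(C[:,0]>90)
    P=W[m]; P=P[np.hypot(P[:,0]-x,P[:,1]-y)<r+.005]
    m2=P[:,2]>z+.004
    return rect(P[m2]), P[P[:,2]>z+.019,:2].mean(0).round(4), P[:,2].max().round(4)
if __name__=='__main__':
    W,C=cloud()
    print('deep',tray(W,C,.45,.345,.052)); print('mid',tray(W,C,.6575,-.193,.041)); print('low',tray(W,C,.444,-.195,.030))
    for e in [(.653,-.156),(.659,-.229),(.4405,-.232)]: print(egg(W,C,*e))
E
python3 all.py; python3 -c "
from h import *
cam('scene','sc9.png');cam('side','si9.png')"
```

```text
t: 29.65
tcp_pos: [0.3778, 0.022, 0.1529]
tool_rot: [-0.0, 0.707, 0.707, -0.0]
force: [0.7, 0.7, 0.2]
grip_width: 0.058
deep (array([0.46256573, 0.39076047]), (169.38638305664062, 136.91836547851562), 89.39251708984375, 1109)
mid (array([ 0.65612653, -0.19304037]), (171.0902557373047, 138.27883911132812), -84.83509635925293, 1277)
low (array([ 0.4451503 , -0.19503519]), (171.66140747070312, 137.1935577392578), 87.44075012207031, 1157)
((array([ 0.65266748, -0.15667566]), (56.448150634765625, 49.01326370239258), 52.736915588378906, 459), array([ 0.653 , -0.1561]), np.float64(0.0539))
((array([ 0.65866772, -0.22895343]), (58.63960266113281, 45.79253005981445), -74.61766242980957, 462), array([ 0.6599, -0.2304]), np.float64(0.0557))
((array([ 0.44290561, -0.23061407]), (59.56035232543945, 45.638614654541016), 55.70803451538086, 477), array([ 0.4421, -0.2322]), np.float64(0.0536))
```

View pics/si9.png

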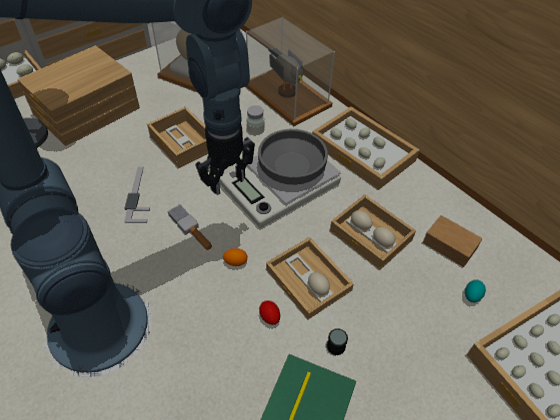

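The side view shows the bowl on the scale and the eggs unmoved. The deep tray is now at (0.4626, 0.391), yaw 89.4°. The egg positions agree with ±36 mm in the trays. First the egg in the shallow tray at (0.443, -0.231).

```bash
python3 -m inch '[{"hand":0.058,"x":0.01,"y":-0.043,"z":0,"rx":0,"ry":0,"rz":0},{"hand":0.058,"x":0.011,"y":-0.045,"z":0,"rx":0,"ry":0,"rz":0},{"hand":0.058,"x":0.011,"y":-0.045,"z":0,"rx":0,"ry":0,"rz":0},{"hand":0.058,"x":0.011,"y":-0.045,"z":0,"rx":0,"ry":0,"rz":0},{"hand":0.058,"x":0.011,"y":-0.045,"z":0,"rx":0,"ry":0,"rz":0},{"hand":0.058,"x":0.011,"y":-0.03,"z":-0.02,"rx":0,"ry":0,"rz":0},{"hand":0.058,"x":0,"y":0,"z":-0.04,"rx":0,"ry":0,"rz":0},{"hand":0.058,"x":0,"y":0,"z":-0.04,"rx":0,"ry":0,"rz":0},{"hand":0.058,"x":0,"y":0,"z":0,"rx":0,"ry":0,"rz":0},{"hand":0.058,"x":0,"y":0,"z":0,"rx":0,"ry":0,"rz":0}]' 30
python3 - <<'E'
from h import *
c=cam('wrist','w10.png'); W=world(c); s=ctrl.state(); p=s['tcp_pos'];print(p)
m=(abs(W[...,0]-p[0])<.06)&(abs(W[...,1]-p[1])<.03)&(W[...,2]>.062)&(W[...,2]<.15)
print(np.sort(W[m][:,2])[:5])
E
```

```text
t: 31.1
tcp_pos: [0.4432, -0.2313, 0.0544]
tool_rot: [0.001, 0.707, 0.707, 0.0]
force: [0.2, -0.1, 0.8]
grip_width: 0.0581
[ 0.44384123 -0.23177257  0.05498296]
[0.0855756  0.08567135 0.08576129 0.08591909 0.08595912]
```

View pics/w10.png

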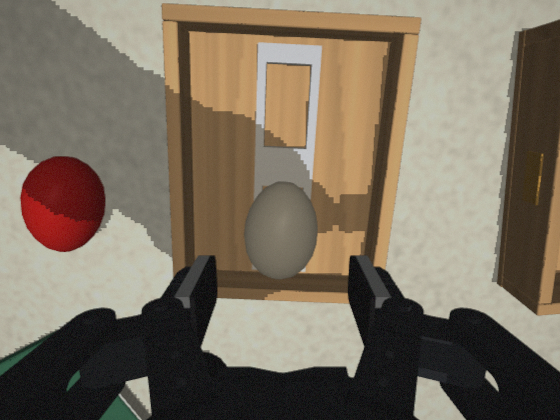

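The egg (281,230) is centred between the pads at (213) and (350). I descend.

```bash
python3 -m inch '[{"hand":0.058,"x":0,"y":0,"z":-0.02,"rx":0,"ry":0,"rz":0},{"hand":0.058,"x":0,"y":0,"z":-0.02,"rx":0,"ry":0,"rz":0},{"hand":0.058,"x":0,"y":0,"z":-0.015,"rx":0,"ry":0,"rz":0},{"hand":0.058,"x":0,"y":0,"z":-0.012,"rx":0,"ry":0,"rz":0},{"hand":0.058,"x":0,"y":0,"z":0,"rx":0,"ry":0,"rz":0},{"hand":0.0,"x":0,"y":0,"z":0,"rx":0,"ry":0,"rz":0},{"hand":0.0,"x":0,"y":0,"z":0,"rx":0,"ry":0,"rz":0},{"hand":0.0,"x":0,"y":0,"z":0,"rx":0,"ry":0,"rz":0},{"hand":0.0,"x":0,"y":0,"z":0,"rx":0,"ry":0,"rz":0},{"hand":0.0,"x":0,"y":0,"z":0,"rx":0,"ry":0,"rz":0}]' 30
```

```text
t: 32.4
tcp_pos: [0.4428, -0.2314, -0.0133]
tool_rot: [0.0, 0.707, 0.707, -0.0]
force: [-2.5, 0.7, 5.1]
grip_width: 0.0425
```

Gripped at 42.5 mm. I lift and carry it over the bowl.

```bash
python3 -m inch '[{"hand":0.0,"x":0,"y":0,"z":0.015,"rx":0,"ry":0,"rz":0},{"hand":0.0,"x":0,"y":0,"z":0.035,"rx":0,"ry":0,"rz":0},{"hand":0.0,"x":0,"y":0,"z":0.045,"rx":0,"ry":0,"rz":0},{"hand":0.0,"x":0,"y":0,"z":0.04,"rx":0,"ry":0,"rz":0},{"hand":0.0,"x":0.016,"y":0.03,"z":0.035,"rx":0,"ry":0,"rz":0},{"hand":0.0,"x":0.02,"y":0.038,"z":0,"rx":0,"ry":0,"rz":0},{"hand":0.0,"x":0.024,"y":0.046,"z":0,"rx":0,"ry":0,"rz":0},{"hand":0.0,"x":0.024,"y":0.046,"z":0,"rx":0,"ry":0,"rz":0},{"hand":0.0,"x":0.024,"y":0.046,"z":0,"rx":0,"ry":0,"rz":0},{"hand":0.0,"x":0.024,"y":0.046,"z":0,"rx":0,"ry":0,"rz":0}]' 30
python3 -m inch '[{"hand":0.0,"x":0.024,"y":0.046,"z":0,"rx":0,"ry":0,"rz":0},{"hand":0.0,"x":0.016,"y":0.032,"z":0,"rx":0,"ry":0,"rz":0},{"hand":0.0,"x":0.009,"y":0.017,"z":0,"rx":0,"ry":0,"rz":0},{"hand":0.0,"x":0,"y":0,"z":0,"rx":0,"ry":0,"rz":0},{"hand":0.0,"x":0,"y":0,"z":-0.03,"rx":0,"ry":0,"rz":0},{"hand":0.0,"x":0,"y":0,"z":-0.03,"rx":0,"ry":0,"rz":0},{"hand":0.0,"x":0,"y":0,"z":-0.015,"rx":0,"ry":0,"rz":0},{"hand":0.0,"x":0,"y":0,"z":0,"rx":0,"ry":0,"rz":0},{"hand":0.0,"x":0,"y":0,"z":0,"rx":0,"ry":0,"rz":0},{"hand":0.0,"x":0,"y":0,"z":0,"rx":0,"ry":0,"rz":0}]' 30
python3 -c "
from bowlfit import *
cam('wrist','w11.png');print(bowlfit(.6244,.0862,.102))"
```

```text
t: 33.65
tcp_pos: [0.5751, 0.0229, 0.1569]
tool_rot: [0.0, 0.707, 0.707, 0.0]
force: [0.7, -0.5, -0.2]
grip_width: 0.0422
t: 34.9
tcp_pos: [0.6247, 0.116, 0.0827]
tool_rot: [0.001, 0.707, 0.707, 0.001]
force: [0.3, 0.2, -1.3]
grip_width: 0.0424
(array([0.6242, 0.0859]), np.float64(0.0893), 'slope', array([-0.   , -0.001]), 'rimz', np.float64(0.102), 690)
```

View pics/w11.png

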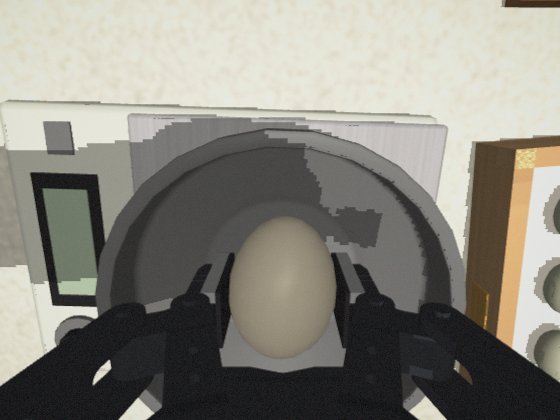

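The egg (283,285) is held over the bowl. I lower it to near the floor and release.

```bash
python3 -m inch '[{"hand":0.0,"x":0,"y":0,"z":-0.02,"rx":0,"ry":0,"rz":0},{"hand":0.0,"x":0,"y":0,"z":-0.015,"rx":0,"ry":0,"rz":0},{"hand":0.0,"x":0,"y":0,"z":-0.008,"rx":0,"ry":0,"rz":0},{"hand":0.0,"x":0,"y":0,"z":0,"rx":0,"ry":0,"rz":0},{"hand":0.0,"x":0,"y":0,"z":0,"rx":0,"ry":0,"rz":0},{"hand":0.045,"x":0,"y":0,"z":0,"rx":0,"ry":0,"rz":0},{"hand":0.05,"x":0,"y":0,"z":0,"rx":0,"ry":0,"rz":0},{"hand":0.055,"x":0,"y":0,"z":0,"rx":0,"ry":0,"rz":0},{"hand":0.058,"x":0,"y":0,"z":0,"rx":0,"ry":0,"rz":0},{"hand":0.058,"x":0,"y":0,"z":0,"rx":0,"ry":0,"rz":0}]' 30
python3 -m inch '[{"hand":0.058,"x":0,"y":0,"z":0.02,"rx":0,"ry":0,"rz":0},{"hand":0.058,"x":0,"y":0,"z":0.03,"rx":0,"ry":0,"rz":0},{"hand":0.058,"x":0,"y":0,"z":0.04,"rx":0,"ry":0,"rz":0},{"hand":0.058,"x":0,"y":0,"z":0.03,"rx":0,"ry":0,"rz":0},{"hand":0.058,"x":0.005,"y":-0.04,"z":0,"rx":0,"ry":0,"rz":0},{"hand":0.058,"x":0.005,"y":-0.05,"z":0,"rx":0,"ry":0,"rz":0},{"hand":0.058,"x":0.006,"y":-0.05,"z":0,"rx":0,"ry":0,"rz":0},{"hand":0.058,"x":0.006,"y":-0.05,"z":0,"rx":0,"ry":0,"rz":0},{"hand":0.058,"x":0.006,"y":-0.05,"z":0,"rx":0,"ry":0,"rz":0},{"hand":0.058,"x":0,"y":-0.033,"z":0,"rx":0,"ry":0,"rz":0}]' 30
python3 all.py; python3 -c "
from bowlfit import *
c=cam('scene','sc12.png');print(bowlfit(.6244,.0862,.102));cam('side','si12.png')"
```

```text
t: 36.3
tcp_pos: [0.6235, 0.116, 0.0382]
tool_rot: [0.0, 0.707, 0.707, 0.0]
force: [-0.2, -0.6, -0.9]
grip_width: 0.0576
t: 37.55
tcp_pos: [0.6516, -0.1595, 0.158]
tool_rot: [0.0, 0.708, 0.706, -0.0]
force: [0.1, 1.2, -0.1]
grip_width: 0.0582
deep (array([0.46285886, 0.39046603]), (168.95187377929688, 137.65284729003906), 89.86144256591797, 1181)
mid (array([ 0.65566113, -0.19326691]), (170.86831665039062, 138.60940551757812), -84.84612131118774, 1232)
low (array([ 0.44504675, -0.19535327]), (171.77862548828125, 137.84561157226562), 87.2108383178711, 1169)
((array([ 0.6541272 , -0.15853979]), (51.58123016357422, 46.246681213378906), 45.70315933227539, 339), array([ 0.6534, -0.1553]), np.float64(0.0542))
((array([ 0.65985394, -0.23022037]), (54.79377746582031, 48.575035095214844), 50.23138427734375, 472), array([ 0.6601, -0.2303]), np.float64(0.054))
(array([0.6247, 0.0859]), np.float64(0.0888), 'slope', array([0.002, 0.001]), 'rimz', np.float64(0.1019), 829)all.py:16: RuntimeWarning: Mean of empty slice.
  return rect(P[m2]), P[P[:,2]>z+.019,:2].mean(0).round(4), P[:,2].max().round(4)
  ret = um.true_divide(
Traceback (most recent call last):
  File "all.py", line 20, in <module>
    for e in [(.653,-.156),(.659,-.229),(.4405,-.232)]: print(egg(W,C,*e))
                                                              ~~~^^^^^^^^
  File "all.py", line 16, in egg
    return rect(P[m2]), P[P[:,2]>z+.019,:2].mean(0).round(4), P[:,2].max().round(4)
                                                              ~~~~~~~~~~^^
ValueError: zero-size array to reduction operation maximum which has no identity
```

View pics/sc12.png

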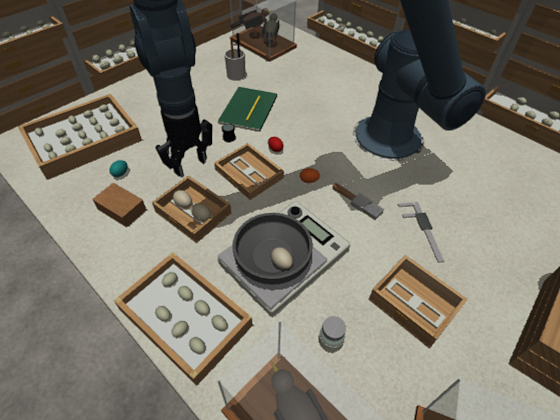

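Egg 1 lies in the bowl (282,258), and the shallow tray is empty. The TCP is already over the next egg at (0.653, -0.157). I turn 5° to match the tray and descend.

```bash
python3 -m inch '[{"hand":0.058,"x":0,"y":0.001,"z":-0.03,"rx":0,"ry":0,"rz":0.087},{"hand":0.058,"x":0,"y":0,"z":-0.03,"rx":0,"ry":0,"rz":0},{"hand":0.058,"x":0,"y":0,"z":-0.03,"rx":0,"ry":0,"rz":0},{"hand":0.058,"x":0,"y":0,"z":-0.01,"rx":0,"ry":0,"rz":0},{"hand":0.058,"x":0,"y":0,"z":0,"rx":0,"ry":0,"rz":0},{"hand":0.058,"x":0,"y":0,"z":0,"rx":0,"ry":0,"rz":0},{"hand":0.058,"x":0,"y":0,"z":0,"rx":0,"ry":0,"rz":0},{"hand":0.058,"x":0,"y":0,"z":0,"rx":0,"ry":0,"rz":0},{"hand":0.058,"x":0,"y":0,"z":0,"rx":0,"ry":0,"rz":0},{"hand":0.058,"x":0,"y":0,"z":0,"rx":0,"ry":0,"rz":0}]' 30
python3 -c "
from h import *
cam('wrist','w13.png')"
```

```text
t: 39.1
tcp_pos: [0.6516, -0.1561, 0.0583]
tool_rot: [0.0, 0.676, 0.737, 0.0]
force: [-0.9, -0.1, 0.1]
grip_width: 0.0578
```

View pics/w13.png

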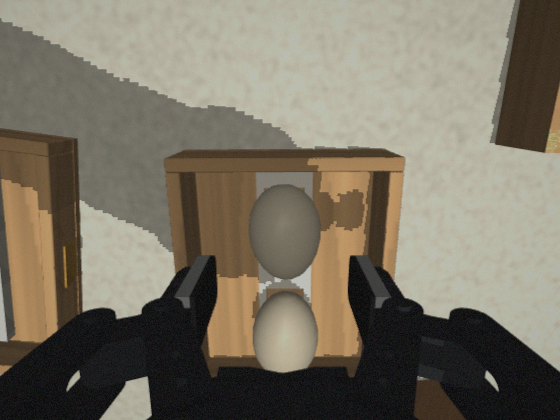

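Aligned with the tray; the egg (285,232) is about 1 mm to the right of centre, so I correct x and descend.

```bash
python3 -m inch '[{"hand":0.058,"x":0.0015,"y":0,"z":-0.02,"rx":0,"ry":0,"rz":0},{"hand":0.058,"x":0,"y":0,"z":-0.025,"rx":0,"ry":0,"rz":0},{"hand":0.058,"x":0,"y":0,"z":-0.015,"rx":0,"ry":0,"rz":0},{"hand":0.058,"x":0,"y":0,"z":-0.012,"rx":0,"ry":0,"rz":0},{"hand":0.058,"x":0,"y":0,"z":0,"rx":0,"ry":0,"rz":0},{"hand":0.0,"x":0,"y":0,"z":0,"rx":0,"ry":0,"rz":0},{"hand":0.0,"x":0,"y":0,"z":0,"rx":0,"ry":0,"rz":0},{"hand":0.0,"x":0,"y":0,"z":0,"rx":0,"ry":0,"rz":0},{"hand":0.0,"x":0,"y":0,"z":0,"rx":0,"ry":0,"rz":0},{"hand":0.0,"x":0,"y":0,"z":0,"rx":0,"ry":0,"rz":0}]' 30
python3 - <<'E'
from h import *
# egg in bowl from scene/side
for n in ['scene','side']:
    c=cam(n);W=world(c);p=c['pixels'].astype(int)
    m=(np.hypot(W[...,0]-.6247,W[...,1]-.0859)<.075)&(W[...,2]>.06)&(W[...,2]<.115)&(p[...,0]>p[...,2]+12)
    P=W[m];print(n,len(P),P.mean(0).round(4) if len(P) else '',P.min(0).round(3),P.max(0).round(3))
E
```

```text
t: 40.4
tcp_pos: [0.6535, -0.1562, -0.013]
tool_rot: [0.001, 0.676, 0.737, 0.0]
force: [-2.2, 0.7, 5.9]
grip_width: 0.0422
scene 337 [0.6308 0.1227 0.0866] [0.606 0.091 0.07 ] [0.648 0.148 0.097]
side 238 [0.6168 0.1061 0.0846] [0.6   0.086 0.064] [0.64  0.137 0.098]
```

Egg 1 in the bowl spans y 0.087–0.148. Egg 2 goes end to end with it, at (0.625, 0.052).

```bash
python3 -m inch '[{"hand":0.0,"x":0,"y":0,"z":0.015,"rx":0,"ry":0,"rz":0},{"hand":0.0,"x":0,"y":0,"z":0.035,"rx":0,"ry":0,"rz":0},{"hand":0.0,"x":0,"y":0,"z":0.045,"rx":0,"ry":0,"rz":0},{"hand":0.0,"x":0,"y":0,"z":0.04,"rx":0,"ry":0,"rz":0},{"hand":0.0,"x":0,"y":0.02,"z":0.035,"rx":0,"ry":0,"rz":0},{"hand":0.0,"x":-0.008,"y":0.04,"z":0,"rx":0,"ry":0,"rz":-0.087},{"hand":0.0,"x":-0.008,"y":0.046,"z":0,"rx":0,"ry":0,"rz":0},{"hand":0.0,"x":-0.007,"y":0.046,"z":0,"rx":0,"ry":0,"rz":0},{"hand":0.0,"x":-0.006,"y":0.036,"z":0,"rx":0,"ry":0,"rz":0},{"hand":0.0,"x":0,"y":0.02,"z":0,"rx":0,"ry":0,"rz":0}]' 30
python3 -m inch '[{"hand":0.0,"x":0,"y":0,"z":0,"rx":0,"ry":0,"rz":0},{"hand":0.0,"x":0,"y":0,"z":0,"rx":0,"ry":0,"rz":0},{"hand":0.0,"x":0,"y":0,"z":-0.03,"rx":0,"ry":0,"rz":0},{"hand":0.0,"x":0,"y":0,"z":-0.03,"rx":0,"ry":0,"rz":0},{"hand":0.0,"x":0,"y":0,"z":-0.015,"rx":0,"ry":0,"rz":0},{"hand":0.0,"x":0,"y":0,"z":0,"rx":0,"ry":0,"rz":0},{"hand":0.0,"x":0,"y":0,"z":0,"rx":0,"ry":0,"rz":0},{"hand":0.0,"x":0,"y":0,"z":0,"rx":0,"ry":0,"rz":0},{"hand":0.0,"x":0,"y":0,"z":0,"rx":0,"ry":0,"rz":0},{"hand":0.0,"x":0,"y":0,"z":0,"rx":0,"ry":0,"rz":0}]' 30
python3 -c "
from h import *
cam('wrist','w14.png')"
```

```text
t: 41.75
tcp_pos: [0.6237, 0.0538, 0.1568]
tool_rot: [0.0, 0.706, 0.708, 0.0]
force: [0.6, 0.6, -0.8]
grip_width: 0.0423
t: 43.0
tcp_pos: [0.6243, 0.0521, 0.0817]
tool_rot: [0.0, 0.707, 0.707, 0.0]
force: [-0.1, 0.1, -0.5]
grip_width: 0.042
```

View pics/w14.png

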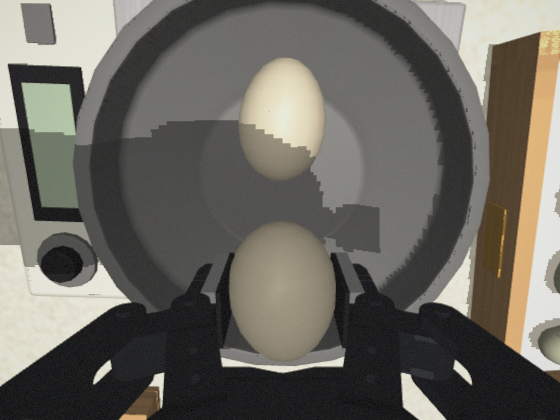

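Egg 1 lies at (283,118), and egg 2 is held at (283,290), clear of it. I lower and release.

```bash
python3 -m inch '[{"hand":0.0,"x":0,"y":0,"z":-0.02,"rx":0,"ry":0,"rz":0},{"hand":0.0,"x":0,"y":0,"z":-0.015,"rx":0,"ry":0,"rz":0},{"hand":0.0,"x":0,"y":0,"z":-0.008,"rx":0,"ry":0,"rz":0},{"hand":0.0,"x":0,"y":0,"z":0,"rx":0,"ry":0,"rz":0},{"hand":0.0,"x":0,"y":0,"z":0,"rx":0,"ry":0,"rz":0},{"hand":0.045,"x":0,"y":0,"z":0,"rx":0,"ry":0,"rz":0},{"hand":0.05,"x":0,"y":0,"z":0,"rx":0,"ry":0,"rz":0},{"hand":0.055,"x":0,"y":0,"z":0,"rx":0,"ry":0,"rz":0},{"hand":0.058,"x":0,"y":0,"z":0,"rx":0,"ry":0,"rz":0},{"hand":0.058,"x":0,"y":0,"z":0,"rx":0,"ry":0,"rz":0}]' 30
python3 -m inch '[{"hand":0.058,"x":0,"y":0,"z":0.02,"rx":0,"ry":0,"rz":0},{"hand":0.058,"x":0,"y":0,"z":0.03,"rx":0,"ry":0,"rz":0},{"hand":0.058,"x":0,"y":0,"z":0.04,"rx":0,"ry":0,"rz":0},{"hand":0.058,"x":0,"y":0,"z":0.03,"rx":0,"ry":0,"rz":0},{"hand":0.058,"x":0.007,"y":-0.04,"z":0,"rx":0,"ry":0,"rz":0.087},{"hand":0.058,"x":0.007,"y":-0.05,"z":0,"rx":0,"ry":0,"rz":0},{"hand":0.058,"x":0.007,"y":-0.05,"z":0,"rx":0,"ry":0,"rz":0},{"hand":0.058,"x":0.007,"y":-0.05,"z":0,"rx":0,"ry":0,"rz":0},{"hand":0.058,"x":0.007,"y":-0.05,"z":0,"rx":0,"ry":0,"rz":0},{"hand":0.058,"x":0,"y":-0.0415,"z":0,"rx":0,"ry":0,"rz":0}]' 30
python3 -m inch '[{"hand":0.058,"x":0,"y":0,"z":-0.01,"rx":0,"ry":0,"rz":0},{"hand":0.058,"x":0,"y":0,"z":-0.03,"rx":0,"ry":0,"rz":0},{"hand":0.058,"x":0,"y":0,"z":-0.03,"rx":0,"ry":0,"rz":0},{"hand":0.058,"x":0,"y":0,"z":-0.03,"rx":0,"ry":0,"rz":0},{"hand":0.058,"x":0,"y":0,"z":0,"rx":0,"ry":0,"rz":0},{"hand":0.058,"x":0,"y":0,"z":0,"rx":0,"ry":0,"rz":0},{"hand":0.058,"x":0,"y":0,"z":0,"rx":0,"ry":0,"rz":0},{"hand":0.058,"x":0,"y":0,"z":0,"rx":0,"ry":0,"rz":0},{"hand":0.058,"x":0,"y":0,"z":0,"rx":0,"ry":0,"rz":0},{"hand":0.058,"x":0,"y":0,"z":0,"rx":0,"ry":0,"rz":0}]' 30
python3 -c "
from bowlfit import *
cam('wrist','w15.png');cam('scene','sc15.png');print(bowlfit(.6244,.0862,.102))"
```

```text
t: 44.3
tcp_pos: [0.624, 0.052, 0.0382]
tool_rot: [0.0, 0.707, 0.707, 0.0]
force: [0.0, -0.3, -0.7]
grip_width: 0.0581
t: 45.55
tcp_pos: [0.6591, -0.2316, 0.1579]
tool_rot: [0.0, 0.676, 0.737, 0.0]
force: [0.4, 0.2, 0.3]
grip_width: 0.058
t: 46.8
tcp_pos: [0.6591, -0.2296, 0.0585]
tool_rot: [0.0, 0.676, 0.737, 0.0]
force: [0.3, -0.1, -0.1]
grip_width: 0.0582
(array([0.6246, 0.0859]), np.float64(0.0886), 'slope', array([0.002, 0.   ]), 'rimz', np.float64(0.1018), 894)
```

View pics/w15.png

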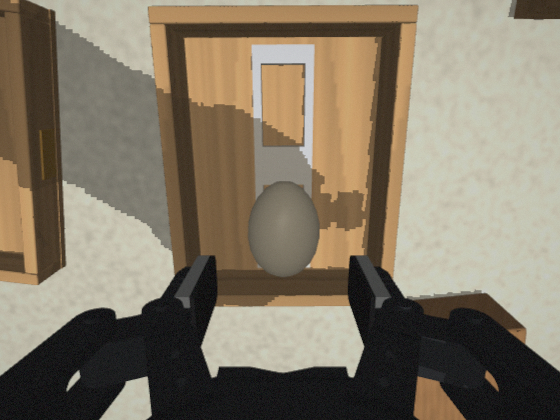

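View pics/sc15.png

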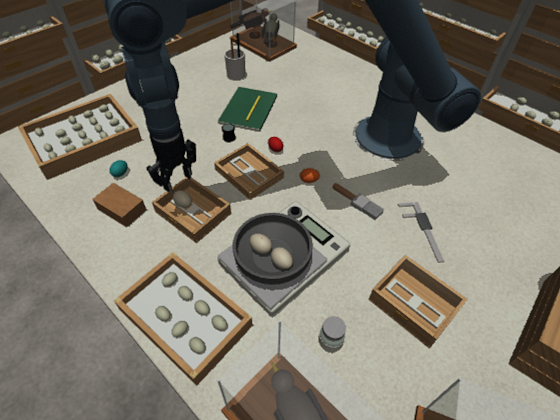

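Two eggs rest in the bowl at scene (260,243) and (282,258). The last egg (284,230) is centred under the jaws.

```bash
python3 -m inch '[{"hand":0.058,"x":0.001,"y":0,"z":-0.02,"rx":0,"ry":0,"rz":0},{"hand":0.058,"x":0,"y":0,"z":-0.025,"rx":0,"ry":0,"rz":0},{"hand":0.058,"x":0,"y":0,"z":-0.015,"rx":0,"ry":0,"rz":0},{"hand":0.058,"x":0,"y":0,"z":-0.012,"rx":0,"ry":0,"rz":0},{"hand":0.058,"x":0,"y":0,"z":0,"rx":0,"ry":0,"rz":0},{"hand":0.0,"x":0,"y":0,"z":0,"rx":0,"ry":0,"rz":0},{"hand":0.0,"x":0,"y":0,"z":0,"rx":0,"ry":0,"rz":0},{"hand":0.0,"x":0,"y":0,"z":0,"rx":0,"ry":0,"rz":0},{"hand":0.0,"x":0,"y":0,"z":0,"rx":0,"ry":0,"rz":0},{"hand":0.0,"x":0,"y":0,"z":0,"rx":0,"ry":0,"rz":0}]' 30
python3 - <<'E'
from h import *
for n in ['scene','side']:
    c=cam(n);W=world(c);p=c['pixels'].astype(int)
    m=(np.hypot(W[...,0]-.6247,W[...,1]-.0859)<.075)&(W[...,2]>.06)&(W[...,2]<.115)&(p[...,0]>p[...,2]+12)
    for a in (m&(W[...,1]>.085),m&(W[...,1]<.085)):
        P=W[a];print(n,len(P),P.mean(0).round(4),P.min(0).round(3),P.max(0).round(3))
E
```

```text
t: 48.25
tcp_pos: [0.6605, -0.2299, -0.013]
tool_rot: [0.001, 0.676, 0.737, 0.0]
force: [-1.8, -0.2, 5.0]
grip_width: 0.042
scene 337 [0.6309 0.1228 0.0868] [0.607 0.091 0.071] [0.648 0.148 0.098]
scene 318 [0.6368 0.0588 0.0865] [0.604 0.02  0.062] [0.654 0.082 0.098]
side 239 [0.6167 0.1063 0.0845] [0.601 0.086 0.064] [0.64  0.137 0.098]
side 253 [0.6228 0.0432 0.0848] [0.606 0.017 0.065] [0.645 0.084 0.097]
```

Gripped at 42 mm. Eggs 1 and 2 lie in line at x ≈ 0.625, so egg 3 goes beside their junction, at (0.6525, 0.084).

```bash
python3 -m inch '[{"hand":0.0,"x":0,"y":0,"z":0.015,"rx":0,"ry":0,"rz":0},{"hand":0.0,"x":0,"y":0,"z":0.035,"rx":0,"ry":0,"rz":0},{"hand":0.0,"x":0,"y":0,"z":0.045,"rx":0,"ry":0,"rz":0},{"hand":0.0,"x":0,"y":0,"z":0.04,"rx":0,"ry":0,"rz":0},{"hand":0.0,"x":0,"y":0.02,"z":0.035,"rx":0,"ry":0,"rz":0},{"hand":0.0,"x":-0.002,"y":0.04,"z":0,"rx":0,"ry":0,"rz":-0.087},{"hand":0.0,"x":-0.002,"y":0.05,"z":0,"rx":0,"ry":0,"rz":0},{"hand":0.0,"x":-0.002,"y":0.05,"z":0,"rx":0,"ry":0,"rz":0},{"hand":0.0,"x":-0.002,"y":0.05,"z":0,"rx":0,"ry":0,"rz":0},{"hand":0.0,"x":0,"y":0.05,"z":0,"rx":0,"ry":0,"rz":0}]' 30
python3 -m inch '[{"hand":0.0,"x":0,"y":0.035,"z":0,"rx":0,"ry":0,"rz":0},{"hand":0.0,"x":0,"y":0.019,"z":0,"rx":0,"ry":0,"rz":0},{"hand":0.0,"x":0,"y":0,"z":0,"rx":0,"ry":0,"rz":0},{"hand":0.0,"x":0,"y":0,"z":-0.03,"rx":0,"ry":0,"rz":0},{"hand":0.0,"x":0,"y":0,"z":-0.03,"rx":0,"ry":0,"rz":0},{"hand":0.0,"x":0,"y":0,"z":-0.01,"rx":0,"ry":0,"rz":0},{"hand":0.0,"x":0,"y":0,"z":0,"rx":0,"ry":0,"rz":0},{"hand":0.0,"x":0,"y":0,"z":0,"rx":0,"ry":0,"rz":0},{"hand":0.0,"x":0,"y":0,"z":0,"rx":0,"ry":0,"rz":0},{"hand":0.0,"x":0,"y":0,"z":0,"rx":0,"ry":0,"rz":0}]' 30
python3 -c "
from h import *
cam('wrist','w16.png')"
```

```text
t: 49.6
tcp_pos: [0.6516, 0.0325, 0.1567]
tool_rot: [-0.0, 0.707, 0.707, 0.0]
force: [0.2, 0.3, -1.4]
grip_width: 0.0421
t: 50.85
tcp_pos: [0.6526, 0.0846, 0.0871]
tool_rot: [0.001, 0.707, 0.707, 0.001]
force: [-0.0, -0.2, -0.7]
grip_width: 0.0419
```

View pics/w16.png

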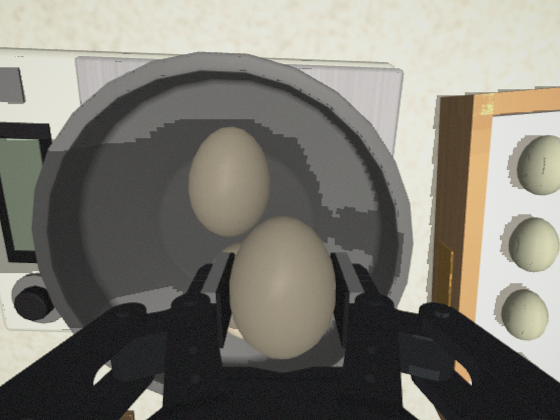

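Egg 3 is held at (283,288), beside egg 1 (230,182) and over the junction. I lower and check the force.

```bash
python3 -m inch '[{"hand":0.0,"x":0,"y":0,"z":-0.01,"rx":0,"ry":0,"rz":0},{"hand":0.0,"x":0,"y":0,"z":-0.008,"rx":0,"ry":0,"rz":0},{"hand":0.0,"x":0,"y":0,"z":-0.006,"rx":0,"ry":0,"rz":0},{"hand":0.0,"x":0,"y":0,"z":0,"rx":0,"ry":0,"rz":0},{"hand":0.0,"x":0,"y":0,"z":0,"rx":0,"ry":0,"rz":0},{"hand":0.0,"x":0,"y":0,"z":0,"rx":0,"ry":0,"rz":0},{"hand":0.0,"x":0,"y":0,"z":0,"rx":0,"ry":0,"rz":0},{"hand":0.0,"x":0,"y":0,"z":0,"rx":0,"ry":0,"rz":0},{"hand":0.0,"x":0,"y":0,"z":0,"rx":0,"ry":0,"rz":0},{"hand":0.0,"x":0,"y":0,"z":0,"rx":0,"ry":0,"rz":0}]' 30
```

```text
t: 52.15
tcp_pos: [0.652, 0.0845, 0.0623]
tool_rot: [0.0, 0.707, 0.707, 0.0]
force: [-0.1, 0.3, -0.2]
grip_width: 0.042
```

```bash
python3 -m inch '[{"hand":0.0,"x":0,"y":0,"z":-0.003,"rx":0,"ry":0,"rz":0},{"hand":0.0,"x":0,"y":0,"z":0,"rx":0,"ry":0,"rz":0},{"hand":0.044,"x":0,"y":0,"z":0,"rx":0,"ry":0,"rz":0},{"hand":0.046,"x":0,"y":0,"z":0,"rx":0,"ry":0,"rz":0},{"hand":0.05,"x":0,"y":0,"z":0,"rx":0,"ry":0,"rz":0},{"hand":0.054,"x":0,"y":0,"z":0,"rx":0,"ry":0,"rz":0},{"hand":0.056,"x":0,"y":0,"z":0.01,"rx":0,"ry":0,"rz":0},{"hand":0.056,"x":0,"y":0,"z":0.03,"rx":0,"ry":0,"rz":0},{"hand":0.056,"x":0,"y":0,"z":0.03,"rx":0,"ry":0,"rz":0},{"hand":0.056,"x":0,"y":0,"z":0.03,"rx":0,"ry":0,"rz":0}]' 30
python3 -c "
from bowlfit import *
cam('wrist','w17.png');cam('scene','sc17.png');print(bowlfit(.6244,.0862,.102))"
```

```text
t: 53.4
tcp_pos: [0.6522, 0.0845, 0.1611]
tool_rot: [0.0, 0.707, 0.707, 0.0]
force: [-0.2, -0.4, 0.1]
grip_width: 0.0559
(array([0.6247, 0.0855]), np.float64(0.0889), 'slope', array([0.002, 0.001]), 'rimz', np.float64(0.1019), 786)
```

View pics/w17.png

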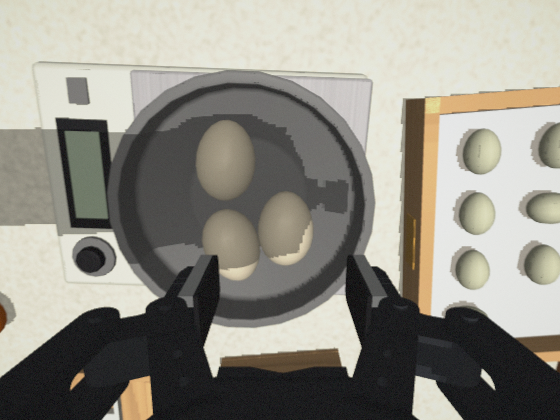

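View pics/sc17.png

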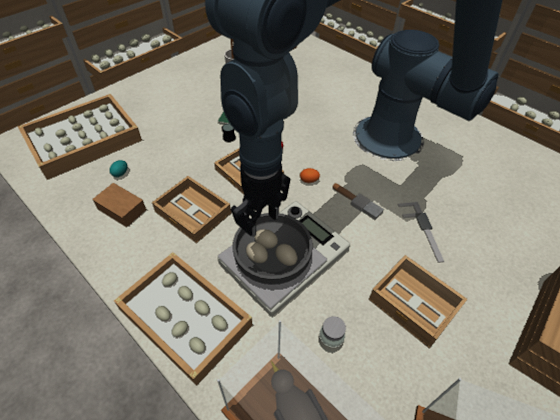

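All three eggs lie in the bowl (wrist 225,160; 230,245; 285,228), the bowl is level and all trays are empty. Next I pinch the middle tray's near long wall at (0.594, -0.199), yaw +5°.

```bash
python3 -m inch '[{"hand":0.04,"x":-0.008,"y":-0.03,"z":0,"rx":0,"ry":0,"rz":0.09},{"hand":0.04,"x":-0.01,"y":-0.045,"z":0,"rx":0,"ry":0,"rz":0},{"hand":0.04,"x":-0.01,"y":-0.05,"z":0,"rx":0,"ry":0,"rz":0},{"hand":0.04,"x":-0.01,"y":-0.05,"z":0,"rx":0,"ry":0,"rz":0},{"hand":0.04,"x":-0.01,"y":-0.05,"z":0,"rx":0,"ry":0,"rz":0},{"hand":0.04,"x":-0.01,"y":-0.0585,"z":0,"rx":0,"ry":0,"rz":0},{"hand":0.04,"x":0,"y":0,"z":-0.04,"rx":0,"ry":0,"rz":0},{"hand":0.04,"x":0,"y":0,"z":-0.05,"rx":0,"ry":0,"rz":0},{"hand":0.04,"x":0,"y":0,"z":0,"rx":0,"ry":0,"rz":0},{"hand":0.04,"x":0,"y":0,"z":0,"rx":0,"ry":0,"rz":0}]' 80
python3 - <<'E'
from all import *
cam('wrist','w18.png')
W,C=cloud(); print('mid',tray(W,C,.6575,-.193,.041)); print('deep',tray(W,C,.46,.39,.052));print('low',tray(W,C,.444,-.195,.030))
E
```

```text
t: 54.85
tcp_pos: [0.5942, -0.1989, 0.07]
tool_rot: [0.0, 0.674, 0.738, 0.0]
force: [1.0, -0.8, 0.1]
grip_width: 0.04
mid (array([ 0.65694562, -0.19274715]), (171.03204345703125, 137.51620483398438), -84.99243307113647, 1034)
deep (array([0.46238373, 0.39158536]), (172.10702514648438, 137.22254943847656), 89.64492797851562, 1240)
low (array([ 0.44511157, -0.19495306]), (171.23472595214844, 136.9117431640625), 87.25437927246094, 1117)
```

View pics/w18.png

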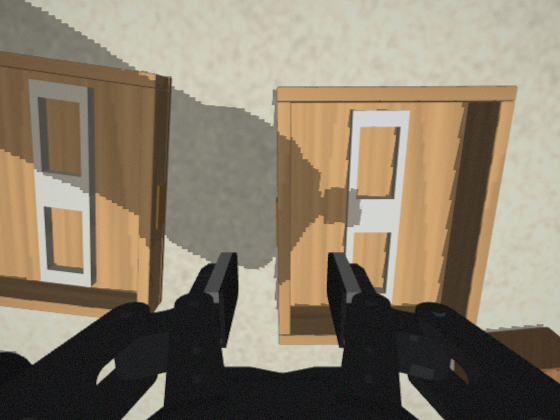

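The near wall (284,220) sits midway between the pads (235/330). I descend and pinch.

```bash
python3 -m inch '[{"hand":0.04,"x":0.0005,"y":0,"z":-0.03,"rx":0,"ry":0,"rz":0},{"hand":0.04,"x":0,"y":0,"z":-0.025,"rx":0,"ry":0,"rz":0},{"hand":0.04,"x":0,"y":0,"z":-0.016,"rx":0,"ry":0,"rz":0},{"hand":0.04,"x":0,"y":0,"z":-0.01,"rx":0,"ry":0,"rz":0},{"hand":0.04,"x":0,"y":0,"z":0,"rx":0,"ry":0,"rz":0},{"hand":0.0,"x":0,"y":0,"z":0,"rx":0,"ry":0,"rz":0},{"hand":0.0,"x":0,"y":0,"z":0,"rx":0,"ry":0,"rz":0},{"hand":0.0,"x":0,"y":0,"z":0,"rx":0,"ry":0,"rz":0},{"hand":0.0,"x":0,"y":0,"z":0,"rx":0,"ry":0,"rz":0},{"hand":0.0,"x":0,"y":0,"z":0,"rx":0,"ry":0,"rz":0}]' 90
```

```text
t: 56.25
tcp_pos: [0.5954, -0.1994, -0.0106]
tool_rot: [0.001, 0.675, 0.738, 0.0]
force: [-1.6, -0.4, 5.7]
grip_width: 0.0062
```

Gripped. I lift and check.

```bash
python3 -m inch '[{"hand":0.0,"x":0,"y":0,"z":0.01,"rx":0,"ry":0,"rz":0},{"hand":0.0,"x":0,"y":0,"z":0.02,"rx":0,"ry":0,"rz":0},{"hand":0.0,"x":0,"y":0,"z":0.03,"rx":0,"ry":0,"rz":0},{"hand":0.0,"x":0,"y":0,"z":0.04,"rx":0,"ry":0,"rz":0},{"hand":0.0,"x":0,"y":0,"z":0.04,"rx":0,"ry":0,"rz":0},{"hand":0.0,"x":0,"y":0,"z":0.03,"rx":0,"ry":0,"rz":0},{"hand":0.0,"x":0,"y":0,"z":0.01,"rx":0,"ry":0,"rz":0},{"hand":0.0,"x":0,"y":0,"z":0,"rx":0,"ry":0,"rz":0},{"hand":0.0,"x":0,"y":0,"z":0,"rx":0,"ry":0,"rz":0},{"hand":0.0,"x":0,"y":0,"z":0,"rx":0,"ry":0,"rz":0}]' 90
python3 - <<'E'
from all import *
c=cam('scene','sc19.png')
W,C=cloud(); p=ctrl.state()['tcp_pos']
m=sel(W,p[0]+.062,p[1]+.006,.11,p[2]+.03,p[2]+.075)&(C[:,0]>C[:,2]+25)&(W[:,0]>p[0]+.02)
P=W[m]; P=P[np.argsort(P[:,2])]
# per-cell max -> rim plane
far=P[(P[:,0]>p[0]+.105)&(P[:,0]<p[0]+.14)]; near=P[P[:,0]<p[0]+.04]
for n,Q in (('far',far),('near',near)): print(n,len(Q),np.percentile(Q[:,2],[50,90,98]).round(4))
print(p)
E
```

```text
t: 57.5
tcp_pos: [0.5935, -0.1986, 0.1665]
tool_rot: [-0.001, 0.675, 0.738, -0.0]
force: [0.0, -0.3, -3.0]
grip_width: 0.0061
far 896 [0.2131 0.2183 0.2197]
near 204 [0.2137 0.2185 0.2198]
[ 0.59411209 -0.19878578  0.16739877]
```

View pics/sc19.png

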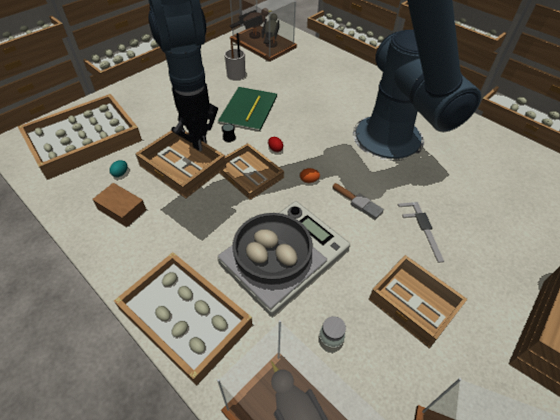

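The tray hangs level (near/far rims both 0.218), and the three eggs sit quietly in the bowl. I carry it over the deep tray.

```bash
python3 -m inch '[{"hand":0.0,"x":-0.007,"y":0.02,"z":0,"rx":0,"ry":0,"rz":0},{"hand":0.0,"x":-0.014,"y":0.04,"z":0,"rx":0,"ry":0,"rz":0},{"hand":0.0,"x":-0.017,"y":0.05,"z":0,"rx":0,"ry":0,"rz":-0.02},{"hand":0.0,"x":-0.017,"y":0.05,"z":0,"rx":0,"ry":0,"rz":-0.02},{"hand":0.0,"x":-0.017,"y":0.05,"z":0,"rx":0,"ry":0,"rz":-0.02},{"hand":0.0,"x":-0.017,"y":0.05,"z":0,"rx":0,"ry":0,"rz":-0.02},{"hand":0.0,"x":-0.017,"y":0.05,"z":0,"rx":0,"ry":0,"rz":-0.015},{"hand":0.0,"x":-0.017,"y":0.05,"z":0,"rx":0,"ry":0,"rz":0},{"hand":0.0,"x":-0.017,"y":0.05,"z":0,"rx":0,"ry":0,"rz":0},{"hand":0.0,"x":-0.017,"y":0.05,"z":0,"rx":0,"ry":0,"rz":0}]' 90
python3 -m inch '[{"hand":0.0,"x":-0.017,"y":0.05,"z":0,"rx":0,"ry":0,"rz":0},{"hand":0.0,"x":-0.014,"y":0.04,"z":0,"rx":0,"ry":0,"rz":0},{"hand":0.0,"x":-0.006,"y":0.015,"z":0,"rx":0,"ry":0,"rz":0},{"hand":0.0,"x":0,"y":0,"z":0,"rx":0,"ry":0,"rz":0},{"hand":0.0,"x":0,"y":0,"z":-0.03,"rx":0,"ry":0,"rz":0},{"hand":0.0,"x":0,"y":0,"z":-0.03,"rx":0,"ry":0,"rz":0},{"hand":0.0,"x":0,"y":0,"z":-0.02,"rx":0,"ry":0,"rz":0},{"hand":0.0,"x":0,"y":0,"z":0,"rx":0,"ry":0,"rz":0},{"hand":0.0,"x":0,"y":0,"z":0,"rx":0,"ry":0,"rz":0},{"hand":0.0,"x":0,"y":0,"z":0,"rx":0,"ry":0,"rz":0}]' 90
cat > hold.py <<'E'
from all import *
import sys
def held(hrim,x,y,dz=.005):
    W,C=cloud(); return tray(W,C,x,y,hrim), W, C
E
python3 - <<'E'
from hold import *
p=ctrl.state()['tcp_pos'];print(p)
h=p[2]+.0515
r,W,C=held(h,p[0]+.062,p[1]);print('held',r)
m=sel(W,.46,.39,.13,.048,.056)&(C[:,0]>C[:,2]+25);P=W[m];print(P.min(0),P.max(0),len(P))
c=cam('scene','sc20.png')
E
```

```text
t: 58.9
tcp_pos: [0.4368, 0.2627, 0.1683]
tool_rot: [0.0, 0.709, 0.705, 0.0]
force: [0.3, -0.3, -2.9]
grip_width: 0.006
t: 60.15
tcp_pos: [0.4017, 0.3663, 0.0896]
tool_rot: [0.0, 0.709, 0.705, 0.001]
force: [0.1, -0.1, -1.8]
grip_width: 0.0061
[0.40172134 0.3662782  0.08956847]
held (array([0.46397281, 0.36485568]), (170.87802124023438, 137.02236938476562), 89.54837036132812, 1168)
[0.39311059 0.3067496  0.04801569] [0.53084892 0.47774062 0.05593508] 763
```

View pics/sc20.png

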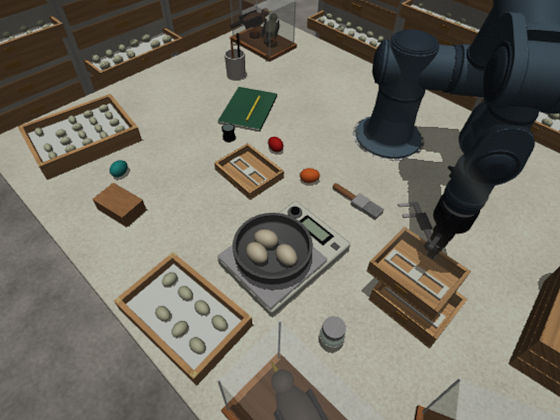

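Held tray centre (0.464, 0.365) versus deep (0.4624, 0.391): 1.6 mm sideways and 26 mm lengthways. I lower it.

```bash
python3 -m inch '[{"hand":0.0,"x":-0.001,"y":0,"z":-0.015,"rx":0,"ry":0,"rz":0},{"hand":0.0,"x":0,"y":0,"z":-0.015,"rx":0,"ry":0,"rz":0},{"hand":0.0,"x":0,"y":0,"z":-0.01,"rx":0,"ry":0,"rz":0},{"hand":0.0,"x":0,"y":0,"z":-0.004,"rx":0,"ry":0,"rz":0},{"hand":0.0,"x":0,"y":0,"z":-0.002,"rx":0,"ry":0,"rz":0},{"hand":0.0,"x":0,"y":0,"z":-0.002,"rx":0,"ry":0,"rz":0},{"hand":0.0,"x":0,"y":0,"z":0,"rx":0,"ry":0,"rz":0},{"hand":0.0,"x":0,"y":0,"z":0,"rx":0,"ry":0,"rz":0},{"hand":0.0,"x":0,"y":0,"z":0,"rx":0,"ry":0,"rz":0},{"hand":0.0,"x":0,"y":0,"z":0,"rx":0,"ry":0,"rz":0}]' 90
```

```text
t: 61.55
tcp_pos: [0.3998, 0.3661, 0.0414]
tool_rot: [0.0, 0.709, 0.705, 0.001]
force: [-3.6, -2.9, 5.9]
grip_width: 0.0067
```

Contact (upward force about 6 N plus the weight). I release and rise.

```bash
python3 -m inch '[{"hand":0.02,"x":0,"y":0,"z":0,"rx":0,"ry":0,"rz":0},{"hand":0.03,"x":0,"y":0,"z":0,"rx":0,"ry":0,"rz":0},{"hand":0.03,"x":0,"y":0,"z":0,"rx":0,"ry":0,"rz":0},{"hand":0.03,"x":0,"y":0,"z":0,"rx":0,"ry":0,"rz":0},{"hand":0.03,"x":0,"y":0,"z":0.02,"rx":0,"ry":0,"rz":0},{"hand":0.03,"x":0,"y":0,"z":0.03,"rx":0,"ry":0,"rz":0},{"hand":0.03,"x":0,"y":0,"z":0.04,"rx":0,"ry":0,"rz":0},{"hand":0.03,"x":0,"y":-0.04,"z":0.03,"rx":0,"ry":0,"rz":0},{"hand":0.03,"x":0,"y":-0.05,"z":0,"rx":0,"ry":0,"rz":0},{"hand":0.03,"x":0,"y":-0.05,"z":0,"rx":0,"ry":0,"rz":0}]' 90
python3 - <<'E'
from hold import *
print(ctrl.state()['tcp_pos'])
W,C=cloud(); print('mid',tray(W,C,.463,.366,.093)); print('low',tray(W,C,.444,-.195,.030))
m=sel(W,.463,.366,.09,.090,.097)&(C[:,0]>C[:,2]+25);P=W[m]; A=np.c_[P[:,:2]-P[:,:2].mean(0),np.ones(len(P))];print(np.linalg.lstsq(A,P[:,2],rcond=None)[0])
m=sel(W,.463,.39,.13,.048,.056)&(C[:,0]>C[:,2]+25);P=W[m];print(P.min(0),P.max(0),len(P))
cam('scene','sc21.png')
E
```

```text
t: 62.8
tcp_pos: [0.4, 0.225, 0.1608]
tool_rot: [0.001, 0.709, 0.706, 0.001]
force: [0.2, -0.5, -0.9]
grip_width: 0.0303
[0.40000113 0.22498982 0.16084221]
mid (array([0.46178708, 0.36426675]), (171.2547607421875, 139.11241149902344), 89.59425354003906, 1163)
low (array([ 0.44495413, -0.1951727 ]), (172.09632873535156, 137.07180786132812), 87.93701171875, 1143)
[0.00049047 0.00142557 0.09251142]
[0.39419697 0.28059375 0.04800265] [0.53124921 0.47771192 0.05599986] 1380
```

View pics/sc21.png

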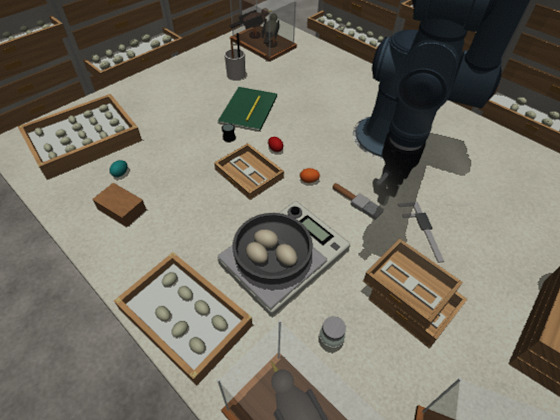

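The middle tray lies flat at rim 0.0925, offset 27 mm from the deep one. Next the shallow tray: near wall at (0.383, -0.1925), yaw -2.5°.

```bash
python3 -m inch '[{"hand":0.04,"x":0.0,"y":-0.03,"z":0,"rx":0,"ry":0,"rz":-0.02},{"hand":0.04,"x":0.0,"y":-0.05,"z":0,"rx":0,"ry":0,"rz":-0.02},{"hand":0.04,"x":0,"y":-0.05,"z":0,"rx":0,"ry":0,"rz":0},{"hand":0.04,"x":0,"y":-0.05,"z":0,"rx":0,"ry":0,"rz":0},{"hand":0.04,"x":0,"y":-0.05,"z":0,"rx":0,"ry":0,"rz":0},{"hand":0.04,"x":0,"y":-0.05,"z":0,"rx":0,"ry":0,"rz":0},{"hand":0.04,"x":-0.005,"y":-0.05,"z":0,"rx":0,"ry":0,"rz":0},{"hand":0.04,"x":-0.006,"y":-0.05,"z":0,"rx":0,"ry":0,"rz":0},{"hand":0.04,"x":-0.006,"y":-0.037,"z":0,"rx":0,"ry":0,"rz":0},{"hand":0.04,"x":0,"y":0,"z":-0.03,"rx":0,"ry":0,"rz":0}]' 90
python3 -m inch '[{"hand":0.04,"x":0,"y":0,"z":-0.03,"rx":0,"ry":0,"rz":0},{"hand":0.04,"x":0,"y":0,"z":-0.03,"rx":0,"ry":0,"rz":0},{"hand":0.04,"x":0,"y":0,"z":-0.02,"rx":0,"ry":0,"rz":0},{"hand":0.04,"x":0,"y":0,"z":0,"rx":0,"ry":0,"rz":0},{"hand":0.04,"x":0,"y":0,"z":0,"rx":0,"ry":0,"rz":0},{"hand":0.04,"x":0,"y":0,"z":0,"rx":0,"ry":0,"rz":0},{"hand":0.04,"x":0,"y":0,"z":0,"rx":0,"ry":0,"rz":0},{"hand":0.04,"x":0,"y":0,"z":0,"rx":0,"ry":0,"rz":0},{"hand":0.04,"x":0,"y":0,"z":0,"rx":0,"ry":0,"rz":0},{"hand":0.04,"x":0,"y":0,"z":0,"rx":0,"ry":0,"rz":0}]' 90
python3 - <<'E'
from hold import *
cam('wrist','w22.png')
W,C=cloud(); print('low',tray(W,C,.444,-.195,.030))
E
```

```text
t: 64.2
tcp_pos: [0.3857, -0.1946, 0.1318]
tool_rot: [0.003, 0.724, 0.69, 0.001]
force: [0.6, 0.1, -0.7]
grip_width: 0.0399
t: 65.45
tcp_pos: [0.3825, -0.191, 0.0503]
tool_rot: [0.0, 0.723, 0.691, 0.0]
force: [0.0, 0.0, -0.3]
grip_width: 0.0401
low (array([ 0.44539188, -0.19560008]), (170.95596313476562, 136.6903839111328), 87.21314239501953, 882)
```

View pics/w22.png

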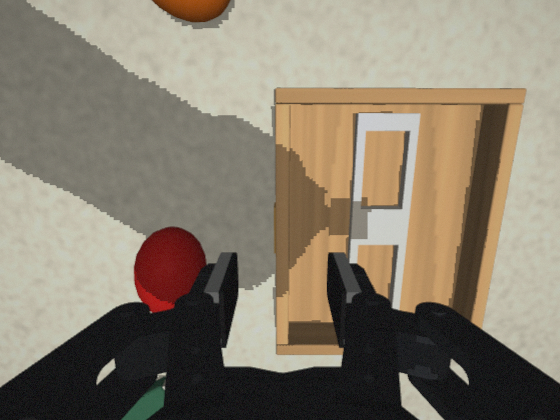

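The red look-alike (170,270) is near the left finger, so I measure its clearance before descending.

Run:
```python
from meas import *
W,C=cloud(('side','scene','wrist'))
m=sel(W,.31,-.21,.06,.004,.08)&(C[:,0]>C[:,1]+50)&(C[:,1]<C[:,0]*.35);P=W[m];print(len(P),np.percentile(P,[1,50,99],axis=0).round(3))
W=world(cam('wrist')); p=ctrl.state()['tcp_pos']
# gripper profile: min/max x offset vs height above rep tcp
Q=(W.reshape(-1,3)-p); Q=Q[np.isfinite(Q[:,0])&(Q[:,2]>.02)&(np.abs(Q[:,1])<.06)&(abs(Q[:,0])<.1)]
for z in np.arange(.02,.14,.01):
    a=Q[(Q[:,2]>=z)&(Q[:,2]<z+.01)]
    if len(a): print(round(z,2),len(a),a[:,0].min().round(3),a[:,0].max().round(3))
```

```text
4677 [[ 0.293 -0.241  0.021]
 [ 0.314 -0.207  0.037]
 [ 0.331 -0.188  0.043]]
0.02 30 -0.02 0.02
0.03 654 -0.033 0.033
0.04 1073 -0.034 0.034
0.05 1274 -0.034 0.034
0.06 1629 -0.038 0.038
0.07 2869 -0.053 0.053
0.08 10029 -0.056 0.056
0.09 7146 -0.059 0.059
0.1 14222 -0.062 0.062
0.11 9145 -0.06 0.059
0.12 1969 -0.021 0.022
```

The red egg's edge is at x = 0.332 and its top at 43 mm. The finger backs stay at x ≥ 0.348, and the knuckles pass above it. It is safe to descend.

```bash
python3 -m inch '[{"hand":0.03,"x":0.001,"y":-0.001,"z":-0.01,"rx":0,"ry":0,"rz":0},{"hand":0.03,"x":0,"y":0,"z":-0.02,"rx":0,"ry":0,"rz":0},{"hand":0.03,"x":0,"y":0,"z":-0.02,"rx":0,"ry":0,"rz":0},{"hand":0.03,"x":0,"y":0,"z":-0.01,"rx":0,"ry":0,"rz":0},{"hand":0.03,"x":0,"y":0,"z":-0.006,"rx":0,"ry":0,"rz":0},{"hand":0.03,"x":0,"y":0,"z":0,"rx":0,"ry":0,"rz":0},{"hand":0.03,"x":0,"y":0,"z":0,"rx":0,"ry":0,"rz":0},{"hand":0.03,"x":0,"y":0,"z":0,"rx":0,"ry":0,"rz":0},{"hand":0.03,"x":0,"y":0,"z":0,"rx":0,"ry":0,"rz":0},{"hand":0.03,"x":0,"y":0,"z":0,"rx":0,"ry":0,"rz":0}]' 90
python3 -m inch '[{"hand":0.0,"x":0,"y":0,"z":0,"rx":0,"ry":0,"rz":0},{"hand":0.0,"x":0,"y":0,"z":0,"rx":0,"ry":0,"rz":0},{"hand":0.0,"x":0,"y":0,"z":0,"rx":0,"ry":0,"rz":0},{"hand":0.0,"x":0,"y":0,"z":0,"rx":0,"ry":0,"rz":0},{"hand":0.0,"x":0,"y":0,"z":0,"rx":0,"ry":0,"rz":0},{"hand":0.0,"x":0,"y":0,"z":0,"rx":0,"ry":0,"rz":0},{"hand":0.0,"x":0,"y":0,"z":0,"rx":0,"ry":0,"rz":0},{"hand":0.0,"x":0,"y":0,"z":0,"rx":0,"ry":0,"rz":0},{"hand":0.0,"x":0,"y":0,"z":0,"rx":0,"ry":0,"rz":0},{"hand":0.0,"x":0,"y":0,"z":0,"rx":0,"ry":0,"rz":0}]' 90
```

```text
t: 67.05
tcp_pos: [0.3837, -0.1921, -0.0156]
tool_rot: [0.0, 0.723, 0.691, 0.0]
force: [-0.3, 0.2, 0.0]
grip_width: 0.0298
t: 68.3
tcp_pos: [0.3834, -0.192, -0.0155]
tool_rot: [0.0, 0.723, 0.691, -0.0]
force: [-1.7, 0.8, 4.8]
grip_width: 0.0058
```

```bash
python3 -m inch '[{"hand":0.0,"x":0,"y":0,"z":0.01,"rx":0,"ry":0,"rz":0},{"hand":0.0,"x":0,"y":0,"z":0.02,"rx":0,"ry":0,"rz":0},{"hand":0.0,"x":0,"y":0,"z":0.03,"rx":0,"ry":0,"rz":0},{"hand":0.0,"x":0,"y":0,"z":0.04,"rx":0,"ry":0,"rz":0},{"hand":0.0,"x":0,"y":0,"z":0.04,"rx":0,"ry":0,"rz":0},{"hand":0.0,"x":0,"y":0,"z":0.035,"rx":0,"ry":0,"rz":0},{"hand":0.0,"x":0,"y":0,"z":0.015,"rx":0,"ry":0,"rz":0},{"hand":0.0,"x":0,"y":0,"z":0,"rx":0,"ry":0,"rz":0},{"hand":0.0,"x":0,"y":0,"z":0,"rx":0,"ry":0,"rz":0},{"hand":0.0,"x":0,"y":0,"z":0,"rx":0,"ry":0,"rz":0}]' 90
python3 - <<'E'
from hold import *
p=ctrl.state()['tcp_pos'];print(p)
r,W,C=held(p[2]+.0455,p[0]+.062,p[1]-.003);print('held',r)
print('mid',tray(W,C,.462,.364,.093))
m=sel(W,p[0]+.062,p[1]-.003,.1,p[2]+.02,p[2]+.07)&(C[:,0]>C[:,2]+25);P=W[m]
for a,b in ((.0,.045),(.105,.14)):
    Q=P[(P[:,0]>p[0]+a)&(P[:,0]<p[0]+b)];print(len(Q),np.percentile(Q[:,2],[90,98]))
c=cam('scene','sc23.png');m=sel(W,.463,.39,.13,.048,.056)&(C[:,0]>C[:,2]+25);P=W[m];print(P.min(0),P.max(0),len(P))
E
```

```text
t: 69.55
tcp_pos: [0.3827, -0.1914, 0.1731]
tool_rot: [-0.001, 0.723, 0.691, -0.0]
force: [0.1, -0.7, -2.7]
grip_width: 0.0057
[ 0.38267874 -0.19138257  0.17309778]
held (array([ 0.44487857, -0.19475256]), (171.09385681152344, 136.57554626464844), 87.91828155517578, 1059)
mid (array([0.46250122, 0.36419125]), (171.60244750976562, 136.83375549316406), 89.6832275390625, 1261)
914 [0.2178956  0.21980909]
1141 [0.21819542 0.21977874]
[0.39400637 0.27885275 0.04806023] [0.53093276 0.4777438  0.05599989] 1440
```

View pics/sc23.png

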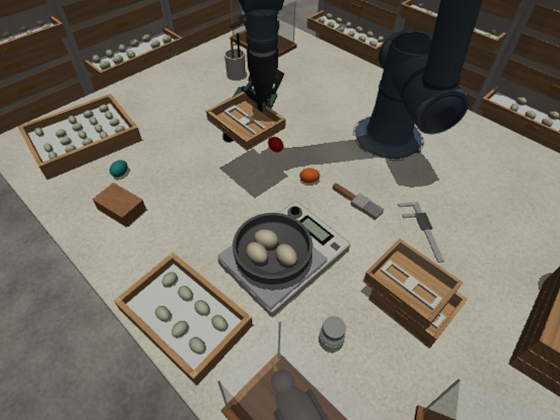

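Held level, and the stack is unchanged. I carry it over, turning +2.3°.

```bash
python3 -m inch '[{"hand":0.0,"x":0.002,"y":0.02,"z":0,"rx":0,"ry":0,"rz":0},{"hand":0.0,"x":0.002,"y":0.04,"z":0,"rx":0,"ry":0,"rz":0.02},{"hand":0.0,"x":0.002,"y":0.05,"z":0,"rx":0,"ry":0,"rz":0.02},{"hand":0.0,"x":0.002,"y":0.05,"z":0,"rx":0,"ry":0,"rz":0},{"hand":0.0,"x":0.002,"y":0.05,"z":0,"rx":0,"ry":0,"rz":0},{"hand":0.0,"x":0.002,"y":0.05,"z":0,"rx":0,"ry":0,"rz":0},{"hand":0.0,"x":0.002,"y":0.05,"z":0,"rx":0,"ry":0,"rz":0},{"hand":0.0,"x":0.002,"y":0.05,"z":0,"rx":0,"ry":0,"rz":0},{"hand":0.0,"x":0.001,"y":0.05,"z":0,"rx":0,"ry":0,"rz":0},{"hand":0.0,"x":0.001,"y":0.05,"z":0,"rx":0,"ry":0,"rz":0}]' 90
python3 -m inch '[{"hand":0.0,"x":0,"y":0.05,"z":0,"rx":0,"ry":0,"rz":0},{"hand":0.0,"x":0,"y":0.04,"z":0,"rx":0,"ry":0,"rz":0},{"hand":0.0,"x":0,"y":0.025,"z":0,"rx":0,"ry":0,"rz":0},{"hand":0.0,"x":0,"y":0.007,"z":0,"rx":0,"ry":0,"rz":0},{"hand":0.0,"x":0,"y":0,"z":-0.02,"rx":0,"ry":0,"rz":0},{"hand":0.0,"x":0,"y":0,"z":-0.02,"rx":0,"ry":0,"rz":0},{"hand":0.0,"x":0,"y":0,"z":-0.01,"rx":0,"ry":0,"rz":0},{"hand":0.0,"x":0,"y":0,"z":0,"rx":0,"ry":0,"rz":0},{"hand":0.0,"x":0,"y":0,"z":0,"rx":0,"ry":0,"rz":0},{"hand":0.0,"x":0,"y":0,"z":0,"rx":0,"ry":0,"rz":0}]' 90
python3 - <<'E'
from hold import *
p=ctrl.state()['tcp_pos'];print(p)
r,W,C=held(p[2]+.0455,p[0]+.062,p[1]);print('held',r)
m=sel(W,.463,.364,.13,.089,.097)&(C[:,0]>C[:,2]+25);P=W[m];print(P.min(0),P.max(0),len(P))
m=sel(W,.463,.39,.13,.048,.056)&(C[:,0]>C[:,2]+25);P=W[m];print(P.min(0),P.max(0),len(P))
E
```

```text
t: 70.95
tcp_pos: [0.4012, 0.2698, 0.1739]
tool_rot: [-0.0, 0.709, 0.705, -0.0]
force: [1.2, -0.2, -1.9]
grip_width: 0.0054
t: 72.2
tcp_pos: [0.4022, 0.3904, 0.1252]
tool_rot: [0.0, 0.709, 0.705, 0.001]
force: [0.1, -0.1, -2.1]
grip_width: 0.0059
[0.40217369 0.39036608 0.12516403]
held (array([0.46531683, 0.38773953]), (171.24575805664062, 136.7335205078125), 89.51847839355469, 1216)
[0.39346179 0.27705304 0.08900885] [0.53071084 0.44950254 0.0966774 ] 764
[0.39381388 0.28016732 0.04802214] [0.53093413 0.47776329 0.05599416] 786
```

Held centre (0.4653, 0.3877); I shift (-3, +3) mm to match the deep tray and lower.

```bash
python3 -m inch '[{"hand":0.0,"x":-0.003,"y":0.003,"z":-0.01,"rx":0,"ry":0,"rz":0},{"hand":0.0,"x":0,"y":0,"z":-0.015,"rx":0,"ry":0,"rz":0},{"hand":0.0,"x":0,"y":0,"z":-0.012,"rx":0,"ry":0,"rz":0},{"hand":0.0,"x":0,"y":0,"z":-0.007,"rx":0,"ry":0,"rz":0},{"hand":0.0,"x":0,"y":0,"z":-0.002,"rx":0,"ry":0,"rz":0},{"hand":0.0,"x":0,"y":0,"z":-0.002,"rx":0,"ry":0,"rz":0},{"hand":0.0,"x":0,"y":0,"z":-0.001,"rx":0,"ry":0,"rz":0},{"hand":0.0,"x":0,"y":0,"z":0,"rx":0,"ry":0,"rz":0},{"hand":0.0,"x":0,"y":0,"z":0,"rx":0,"ry":0,"rz":0},{"hand":0.0,"x":0,"y":0,"z":0,"rx":0,"ry":0,"rz":0}]' 90
```

```text
t: 73.55
tcp_pos: [0.3981, 0.3927, 0.0775]
tool_rot: [0.0, 0.709, 0.705, 0.0]
force: [-6.5, -5.0, 12.6]
grip_width: 0.0059
```

```bash
python3 -m inch '[{"hand":0.0,"x":0.0,"y":0,"z":0.001,"rx":0,"ry":0,"rz":0},{"hand":0.02,"x":0,"y":0,"z":0,"rx":0,"ry":0,"rz":0},{"hand":0.03,"x":0,"y":0,"z":0,"rx":0,"ry":0,"rz":0},{"hand":0.03,"x":0,"y":0,"z":0,"rx":0,"ry":0,"rz":0},{"hand":0.03,"x":0,"y":0,"z":0,"rx":0,"ry":0,"rz":0},{"hand":0.03,"x":0,"y":0,"z":0.02,"rx":0,"ry":0,"rz":0},{"hand":0.03,"x":0,"y":0,"z":0.03,"rx":0,"ry":0,"rz":0},{"hand":0.03,"x":0,"y":-0.02,"z":0.04,"rx":0,"ry":0,"rz":0},{"hand":0.03,"x":0,"y":-0.04,"z":0.02,"rx":0,"ry":0,"rz":0},{"hand":0.03,"x":0,"y":-0.05,"z":0,"rx":0,"ry":0,"rz":0}]' 90
python3 -m inch '[{"hand":0.03,"x":0.0,"y":-0.05,"z":0,"rx":0,"ry":0,"rz":0},{"hand":0.03,"x":0,"y":-0.05,"z":0,"rx":0,"ry":0,"rz":0},{"hand":0.03,"x":0,"y":-0.04,"z":0,"rx":0,"ry":0,"rz":0},{"hand":0.03,"x":0,"y":-0.02,"z":0,"rx":0,"ry":0,"rz":0},{"hand":0.03,"x":0,"y":0,"z":0,"rx":0,"ry":0,"rz":0},{"hand":0.03,"x":0,"y":0,"z":0,"rx":0,"ry":0,"rz":0},{"hand":0.03,"x":0,"y":0,"z":0,"rx":0,"ry":0,"rz":0},{"hand":0.03,"x":0,"y":0,"z":0,"rx":0,"ry":0,"rz":0},{"hand":0.03,"x":0,"y":0,"z":0,"rx":0,"ry":0,"rz":0},{"hand":0.03,"x":0,"y":0,"z":0,"rx":0,"ry":0,"rz":0}]' 90
python3 - <<'E'
from hold import *
from bowlfit import bowlfit
W,C=cloud()
print('low',tray(W,C,.463,.39,.123))
m=sel(W,.463,.391,.1,.119,.127)&(C[:,0]>C[:,2]+25);P=W[m]; A=np.c_[P[:,:2]-P[:,:2].mean(0),np.ones(len(P))];print(np.linalg.lstsq(A,P[:,2],rcond=None)[0])
m=sel(W,.463,.364,.13,.089,.097)&(C[:,0]>C[:,2]+25);P=W[m];print('mid',np.percentile(P,[.5,99.5],axis=0),len(P))
m=sel(W,.463,.39,.13,.048,.056)&(C[:,0]>C[:,2]+25);P=W[m];print('deep',np.percentile(P,[.5,99.5],axis=0),len(P))
print(bowlfit(.6244,.0862,.102))
m=sel(W,.382,-.36,.03,.038,.048);print('loupe',rect(W[m]))
m=sel(W,.67,.31,.04,.07,.08);print('jar',np.median(W[m],0))
m=sel(W,.478,.0225,.01,.03,.05);print('key',np.median(W[m],0))
cam('scene','sc24.png');cam('side','si24.png');print(ctrl.state()['tcp_pos'])
E
```

```text
t: 74.8
tcp_pos: [0.4002, 0.2833, 0.1884]
tool_rot: [0.001, 0.708, 0.706, 0.002]
force: [0.4, -0.7, -0.7]
grip_width: 0.0302
t: 76.05
tcp_pos: [0.3985, 0.1232, 0.1862]
tool_rot: [0.0, 0.709, 0.705, -0.0]
force: [-0.5, -0.2, 0.6]
grip_width: 0.0301
low (array([0.46167996, 0.39113992]), (169.89480590820312, 136.6544189453125), 89.65286254882812, 1170)
[ 0.00105198 -0.00069132  0.12222961]
mid [[0.39423896 0.28099639 0.08920119]
 [0.53004517 0.46940645 0.0969779 ]] 1523
deep [[0.39366234 0.28074402 0.04829557]
 [0.53062383 0.4777079  0.05594273]] 324
(array([0.6248, 0.086 ]), np.float64(0.0887), 'slope', array([-0.,  0.]), 'rimz', np.float64(0.102), 843)
loupe (array([ 0.38090021, -0.36100693]), (44.38303756713867, 40.60669708251953), 35.21625518798828, 391)
jar [0.66987015 0.31168824 0.074261  ]
key [0.47772253 0.02247075 0.04611466]
[0.39855516 0.1229908  0.18623047]
```

View pics/sc24.png

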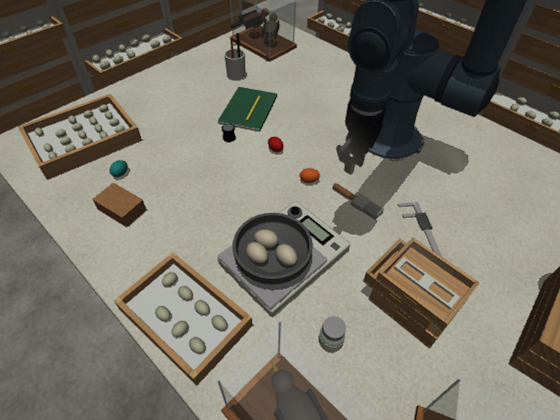

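View pics/si24.png

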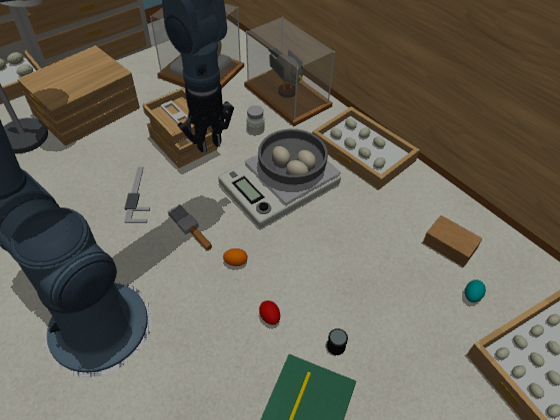

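The stack is in order: deep y ≈ 0.391, mid ≈ 0.364, low 0.391, all flat. Three eggs rest in the level bowl, the tare key is free, the jar and loupe have not moved, and the robot is clear. I hand the job in.

```bash
python3 -c "
from workcell import ctrl
print(ctrl.finish_job())"
```

```text
the job is handed in; nothing more can be done
None
```

I finished the job and handed it in at about 76 s. The bowl was set on the scale and tared, then the three eggs present were laid in it. The trays are stacked deepest, middle, shallowest.

**Last checks, all passed:**
- **Bowl:** its centre is within about 1 mm of the plate centre and its rim is level at 0.102 m. All three eggs lie in it.
- **Middle tray:** about 27 mm off the deepest lengthways and about 1 mm sideways, lying flat.
- **Shallowest tray:** within about 1 mm of the deepest, rim at 0.122 m, slope about 0.001.
- **Other things:** the tare key is free, and the jar and loupe have not moved.

**What disagreed or went wrong:**
- **Finger length:** the fingers really end about 25–30 mm above the reported TCP. My first two closes on the bowl missed because of this, and I corrected for it afterwards.
- **Tare key force:** the first press bottomed out with 68 N at the wrist. I pressed again gently, still with the bowl empty, and the force rose to about 3 N on the spring before the stop.
- **Tare key height:** the cameras read its top at about 46 mm, not the 43 mm given.
- **Deep tray:** it was knocked about 31 mm during the run, so I re-measured it before stacking.

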